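# Draw the transit pin out of the document scanner

### The job

The new document scanner is still locked for transport: take the hook from its stand, catch the loop of the transit pin deep in the bore and, keeping a light upward pull on it, turn it anticlockwise until it comes free of its bayonet, never forcing it. Draw the pin out on the hook, lower it (do not drop it) into the parking well on the same deck until its head lies flat on the rim, and put the hook back in its stand. Leave the other things on the desk alone.

Things in the scene. Friction and masses are not known exactly. Their poses are not given: they have to be found in the camera images.
- scanner: White desktop document scanner, fixed, 170 deep (x), 250 wide (y). Origin: centre of its underside; x to its back, y to its left, z up. Along its left side (y 47 to 125 mm) a flat grey deck, top at 118 mm, with two round holes: the bore (nearer the front, black ring round it) and the parking well (nearer the back). Cover and feeder right of the deck rise to 143 mm at most.
- bore_mouth (a point): Centre of the bore's mouth, in the deck's top face, 118 mm above the desk. The bore goes straight down, is 56 mm wide and 112 mm deep.
- ledge_top (a point): On the bore's axis, 88 mm below the mouth: the ledge on which the pin's head lies. Under it, unseen, a bayonet collar (slotted plate) holds the lugs; its depth and angle are not measured. Raised 1.5 to 9 mm, the lugs meet it; pulled on, it gives 1.5 mm on springs (2.5 to 5.5 N), then is solid. At 0.35 to 1.25 rad anticlockwise from its start (lugs pass within 0.07 rad) the pin can rise.
- well_mouth (a point): Centre of the parking well's mouth in the deck's top face (118 mm up). The well is 33 mm wide and 28 mm deep; the parked pin stands in it with its head flat on the rim, its origin 22 mm below this point.
- pin: Steel transit pin, 43 mm tall, about 50 g. Origin: centre of its lower end, z up along it. Shaft 10 mm; two square 5 mm lugs 6.5 mm up, out to y = +-13 mm; head 40 mm wide, 22 to 27 mm up; loop on top. Locked at the start: head on the ledge, origin 8 mm above the desk on the bore's axis, its x within 0.05 rad of the scanner's x.
- pin_loop (a point): Middle of the underside of the loop's bar, 40 mm above the pin's lower end. Pulled or twisted with over 12 N the loop bends. The loop is a stirrup of strip 8 mm wide (pin x -4 to +4 mm): two legs at y = +-5.9 to +-8.9 mm, over them the bar, 40 to 43 mm up. Its window, entered along the pin's x from either side, is 11.8 mm wide and 13 mm high (27 to 40 mm up).
- hook: Hook tool, about 70 g, upright in its stand. Origin: centre of the underside of its steel flange (34 x 30 x 5 mm); z up, x the way the prong points. Black handle 16 x 16 mm square on the z axis, z 5 to 65 mm, gripped across either pair of flats. Below the flange a flat shank, x -10 to -6 mm, 10 mm wide (y), runs down to z = -98.5 mm and carries the prong.
- hook_seat (a point): On the prong's upper face below the handle's axis (hook frame 0, 0, -95 mm); a caught loop's bar lies here, and turning the hook about its handle's axis turns the pin, after up to 0.2 rad of slack. Prong: 10 mm wide (y), 3.5 mm thick, from the shank (x -10 mm) to x = +9 mm, with a lip at its end (x 6 to 9 mm) that rises 4 mm.
- stand: Stand of the hook, fixed: steel foot 74 x 64 mm, a post at its back (+x) side and an arm, 112 mm high, with an upright slot 25 mm (x) by 15 mm (y) through it. Origin: below the slot's middle, on the desk. The hook stands in the slot with its x along the stand's x (within 0.05 rad) and its flange on the arm.
- stand_seat (a point): Middle of the slot in the upper face of the stand's arm (112 mm up); the hook's origin is here when it is put away.
- glue_stick: Yellow glue stick standing, 28 mm wide, 86 mm tall, loose bystander; origin: centre of its underside.
- rubber_stamp: Wooden hand stamp, 24 x 60 x 65 mm, loose bystander; origin: centre of its underside.
Not all that is in view belongs to the job. There is more than one size of the pin; the one meant has the size given above.

How it is judged (in metres and radians):
On the way, in this order (a step that is already met when the one before it is completed fails the run):
1. the hook's prong is through the loop while the pin is still down in the bore (x of hook_seat in the frame of pin between -0.007 and 0.007 m and y of hook_seat in the frame of pin between -0.006 and 0.006 m and z of hook_seat in the frame of pin between 0.026 and 0.042 m and z of pin in the frame of scanner below 0.02 m), for 0.2 s.
2. the pin hangs on the hook, drawn clear above the deck (distance between hook_seat and pin_loop below 0.012 m and z of pin in the frame of scanner above 0.119 m), for 0.1 s.
At the end, for the whole second after the job is handed in: The pin stands in the parking well, head flat on the rim (5 mm of the axis, 3 mm in height, upright within 0.1 rad); the hook is back in its stand, flange on the arm (8 mm sideways, 3.5 mm in height, upright within 0.1 rad); both at rest and released (horizontal distance between pin and well_mouth below 0.005 m and z of pin in the frame of scanner between 0.093 and 0.0985 m and angle between each of pin, hook's own z axis and vertical below 0.1 rad and horizontal distance between hook and stand_seat below 0.008 m and z of hook in the frame of stand between 0.109 and 0.1155 m and linear speed of each of pin, hook below 0.02 m/s); the robot touches nothing.
It fails at once if the hook in the loop pulls or twists it with more than 12 N (contact force between hook and pin above 12 N and x of hook_seat in the frame of pin between -0.007 and 0.007 m and z of hook_seat in the frame of pin above 0.033 m).
It fails at once if the hook strikes the pin with more than 25 N (contact force between hook and pin above 25 N).
It fails at once if the hook is forced against the scanner (more than 25 N) (contact force between hook and scanner above 25 N).
It fails at once if the pin comes off the hook more than 12 mm above its seat in the well (dropped) (distance between hook_seat and pin_loop above 0.025 m and z of pin in the frame of scanner above 0.108 m).
It fails at once if the glue stick or the hand stamp is moved by more than 30 mm (distance of any of glue_stick, rubber_stamp from where it was at the start of the episode above 0.03 m).
It also fails if it takes over 72 s, if anything falls off the work surface, if the arm or the gripper's body presses on something with over 40 N, if the wrist force passes 120 N, or if a joint passes its speed limit or range.

### The arm

A 6-joint arm with a two-finger parallel gripper is mounted at the origin on the work surface; the furniture and walls round the work are solid. World frame = base frame: x ahead of the robot, y to its left, z up, the work surface at z = 0. Lengths are in m, angles in degrees, forces in N, time in s.
With the tool pointing down it reaches from about 0.325 to 1 m from the base axis. Payload 5.1 kg.
Tool frame: the origin (TCP) lies on the centre line of the jaws, within the pads' length; the fingertips stand 17 mm ahead of it and the grasp point (between the pads) lies 2 mm behind it; z points along the fingers, y is the line along which they close (so a half turn about z gives the same grasp; the last joint's range is limited). The gripper opens to 85 mm and grips with 20 to 120 N. Pads are 22 mm wide; open, the fingers measure 114 mm over their backs; the gripper's body (76 mm by 85 mm) begins 54 mm behind the grasp point. The pads swing forward as they close: fully open they stand 13 mm farther back than shut.
Start: joints at [-80.592, 7.093, 94.555, -0, 78.352, -4.733], TCP at [0.159, -0.63, 0.248] pointing down, gripper open.
Joint ranges: [-149.61, 149.61], [-58.7, 133.49], [1.44, 155.28], [-77.14, 257.14], [18.33, 153.61], [-166.67, 166.67]. Speed limits (degrees/s): [147.25, 147.25, 180, 180, 180, 180].

### API

Orientations are given as [roll, pitch, yaw] about the fixed x, y, z axes, in that order (R = Rz(yaw) Ry(pitch) Rx(roll)).
In Python, from workcell import env gives the robot as it stands.
- The arm moves only by the tool step_arm, never from a script. Its arguments are lists of equal length, an entry for each row: "delta_pos": the shift along the world's x, y, z as a fraction of full scale, a list of three; "spin": the turn about the world's z as a fraction of full scale. A call has 1 to 12 rows; each row shifts and turns the commanded pose from where the row before left it; what a row does not reach is not made up. Full scale, the value 1, is 5 cm for a shift and 360 degrees for a turn. A row lasts 1/8 s, in which the tool goes at most 62.5 mm and 10.7 degrees, less where a joint would pass 70% of its speed; a pose out of reach is approached as far as the arm can. A call with a number of a shift or a turn outside -1 to 1 is refused whole. A call with a gripper value outside its range is refused whole. "jaw" is the opening, from 0 (shut) to 1 (fully open), set as the call begins (left out, the last holds). The fingers move at their own pace and stop on an object; "newtons" is the grip in N (left out, the last holds). Time passes only in rows, so rows that do not move let the fingers close. It gives the time, the measured TCP pose, the force, the opening and the grip force at its end, in the units of the state.
- env.get_state(): the state, without advancing time (a new reading comes with each control period).
- env.camera(name): name is "side" or "top" or "wrist"; returns a dict with "color" (420x560x3 uint8, red, green, blue), "range_z" (420x560 float32, m along the optical axis (not along the pixel's ray), 0 where there is no reading), "fx", "fy", "cx", "cy" (pixels), "world_from_camera" (4x4, takes a point from camera to world coordinates). Camera axes: x right, y down, z forward; pixel columns grow to the right and rows downward; lengths in m; the calibration is good to about 2 mm. The wrist camera is an equidistant fisheye: a pixel r from the principal point sees the ray r / f radians off the axis. A picture is of the moment at which its call begins.
- env.sign_off(): hands the job in; it is judged then, once.
The state is a dict: "time_s": time; "qpos": joint angles; "joint_velocities": joint speeds; "joint_efforts": joint torques, N m; "tcp_pos": TCP position; "tcp_rot": TCP orientation; "wrist_force": force on the tool from outside, world axes, zero at the start; "ft_torque": the same for the moment, N m; "grip_width": finger opening in m; "finger_force": force on a finger pad.
Only numpy, scipy, OpenCV 4.12 (cv2) and the standard library are available. Lean on these libraries where they do the work, as an engineer would, in place of code of your own. Each camera call takes 0.05 s, during which the arm holds its last target. There are 200 camera calls.

## Working session

There is one attempt and no reset: what is moved stays moved. The work goes in short steps, Python scripts to look and compute and a tool call to move; the robot and the scene stay as the last step left them, time stands still between calls to the robot, and variables do not carry over. Pictures are saved under pics/ and viewed, at most 10 in all, crops included, and the job is handed in when it is done.

Besides the shell and the picture viewer there is one more tool, called after "Emit:" in YAML: its name, and indented under it one key for each argument. step_arm: Moves the arm, as the interface text tells. Its arguments: {"type":"object","properties":{"delta_pos":{"type":"array","items":{"type":"array","items":{"type":"number"}}},"spin":{"type":"array","items":{"type":"number"}},"jaw":{"type":"number"},"newtons":{"type":"number"}},"required":["delta_pos","spin"]}

```bash
mkdir -p pics; cat > h.py <<'E'
import numpy as np, cv2, pickle
from workcell import env
def cap(n,tag):
    c=env.camera(n); pickle.dump(c,open(f'pics/{tag}.pkl','wb')); cv2.imwrite(f'pics/{tag}.png',c['color'][:,:,::-1]); return c
def load(tag): return pickle.load(open(f'pics/{tag}.pkl','rb'))
def pts(c,fish=False):
    H,W=c['range_z'].shape; u,v=np.meshgrid(np.arange(W),np.arange(H))
    d=dirs(c,u,v,fish); z=c['range_z'][...,None]
    P=d/d[...,2:]*z; T=c['world_from_camera']; return P@T[:3,:3].T+T[:3,3]
def dirs(c,u,v,fish):
    x=(np.asarray(u,float)-c['cx'])/c['fx']; y=(np.asarray(v,float)-c['cy'])/c['fy']
    if fish:
        r=np.hypot(x,y)+1e-12; s=np.sin(r)/r; return np.stack([x*s,y*s,np.cos(r)],-1)
    return np.stack([x,y,np.ones_like(x)],-1)
def ray(c,u,v,z,fish=False):
    T=c['world_from_camera']; d=dirs(c,u,v,fish)@T[:3,:3].T; o=T[:3,3]
    return o+d*((z-o[2])/d[...,2])[...,None]
E
python3 - <<'E'
from h import *
a=cap('top','t0'); b=cap('side','s0'); w=cap('wrist','w0')
for c in (a,b,w): print(c['fx'],c['cx'],c['cy'],np.round(c['world_from_camera'],3).tolist())
print(env.get_state())
E
```

```text
438.9517885919754 277.8213672532405 210.91858093989933 [[0.006, -0.982, 0.187, 0.289], [-1.0, -0.008, -0.008, -0.241], [0.009, -0.187, -0.982, 0.948], [0.0, 0.0, 0.0, 1.0]]
489.7394819227073 281.34964710071995 208.1316329261021 [[0.649, 0.653, -0.39, 0.871], [0.76, -0.55, 0.345, -0.63], [0.01, -0.52, -0.854, 1.038], [0.0, 0.0, 0.0, 1.0]]
325.19226210127806 276.75096939340085 208.25095619566144 [[0.245, -0.92, -0.306, 0.237], [-0.97, -0.233, -0.075, -0.609], [-0.003, 0.315, -0.949, 0.372], [0.0, 0.0, 0.0, 1.0]]
{'time_s': 0.15, 'qpos': array([-8.05933470e+01,  7.12589801e+00,  9.46162404e+01, -1.37094307e-03,
        7.83541682e+01, -4.73288688e+00]), 'joint_velocities': array([ 0.00728061, -0.1013387 , -0.27730038,  0.04734492, -0.00826311,
        0.09833471]), 'joint_efforts': array([ 2.39444835e-04, -4.24224257e+01, -3.66012490e+01, -7.24258302e-05,
        4.70081446e-03,  3.75888803e-06]), 'tcp_pos': array([ 0.15867272, -0.629863  ,  0.24732291]), 'tcp_rot': array([-1.79903911e+02, -6.60863390e-03,  1.41398122e+01]), 'wrist_force': array([0.2158787 , 0.30466267, 0.71445598]), 'ft_torque': array([-0.01545333,  0.01144209, -0.01191652]), 'finger_force': 0.0, 'grip_width': 0.0854603851829305}
```

View pics/t0.png

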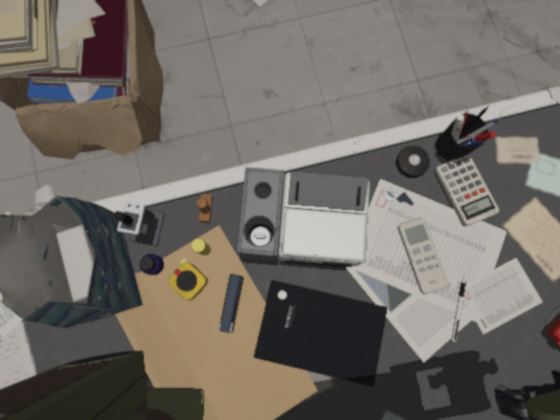

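View pics/s0.png

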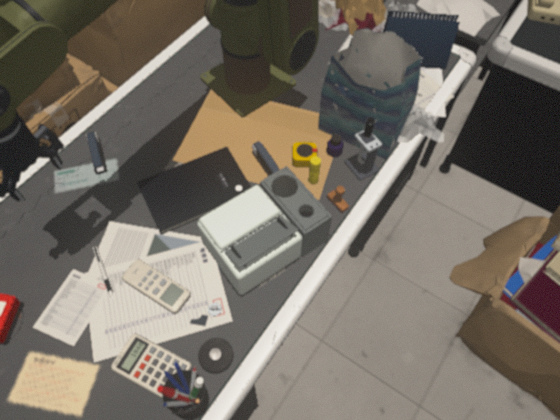

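The top view shows the scanner with its deck on the left: bore at about (260,235), well at (263,190). The hook stand is near (132,215), the stamp at (205,207) and the glue stick at (200,245). The side view agrees. Next I'll measure these from depth.

```bash
python3 - <<'E'
from h import *
a=load('t0'); P=pts(a); b=load('s0'); Q=pts(b)
for n,(u,v) in dict(bore=(260,235),loop=(260,237),well=(263,190),deck=(250,212),hook=(132,212),handle=(127,219),arm=(136,207),stamp=(205,207),glue=(199,246)).items(): print(n,(u,v),P[v,u].round(3))
# scanner deck pts: height 0.11-.125
for n,X in(('top',P),('side',Q)):
    m=(abs(X[...,2]-.118)<.006)&(X[...,0]>.2)&(X[...,0]<.5)&(X[...,1]>-.4)&(X[...,1]<-.0)
    print(n,m.sum(),[np.percentile(X[m][:,i],[2,50,98]).round(3) for i in range(3)])
    p=X[m][:,:2].astype(np.float32); print(cv2.minAreaRect(p))
    # tall stuff near the stand
    m=(X[...,2]>.09)&(X[...,2]<.2)&(X[...,0]>.15)&(X[...,0]<.45)&(X[...,1]>-.05)&(X[...,1]<.2)
    v,u=np.nonzero(m); 
    for lo,hi in((.1,.12),(.12,.15),(.15,.2)):
        k=m&(X[...,2]>lo)&(X[...,2]<hi); 
        if k.any(): print(lo,k.sum(),X[k].min(0).round(3),X[k].max(0).round(3),np.median(X[k],0).round(3))
ca=cv2.resize(a['color'][160:300,90:380,::-1],None,fx=2.7,fy=2.7,interpolation=2)
cv2.imwrite('pics/ct0.png',ca)
E
```

```text
bore (260, 235) [ 0.409 -0.212  0.052]
loop (260, 237) [ 0.407 -0.212  0.035]
well (263, 190) [ 0.495 -0.218  0.09 ]
deck (250, 212) [ 0.445 -0.194  0.117]
hook (132, 212) [0.442 0.031 0.121]
handle (127, 219) [0.424 0.03  0.148]
arm (136, 207) [0.453 0.026 0.116]
stamp (205, 207) [ 0.467 -0.097  0.055]
glue (199, 246) [ 0.382 -0.093  0.084]
top 6272 [array([0.361, 0.42 , 0.49 ]), array([-0.396, -0.298, -0.177]), array([0.115, 0.119, 0.123])]
((0.4289931356906891, -0.28800833225250244), (0.23100148141384125, 0.13790634274482727), 86.76779174804688)
0.1 1235 [0.229 0.014 0.1  ] [0.45 0.2  0.12] [0.388 0.072 0.112]
0.12 3324 [0.229 0.023 0.12 ] [0.45 0.2  0.15] [0.353 0.121 0.136]
0.15 3446 [ 0.184 -0.022  0.15 ] [0.45 0.2  0.2 ] [0.338 0.135 0.177]
side 3945 [array([0.365, 0.424, 0.49 ]), array([-0.396, -0.304, -0.182]), array([0.113, 0.118, 0.123])]
((0.42952632904052734, -0.2899637818336487), (0.22785070538520813, 0.13605564832687378), 86.6394271850586)
0.1 665 [0.263 0.009 0.1  ] [0.45  0.199 0.12 ] [0.414 0.052 0.112]
0.12 1146 [0.247 0.024 0.12 ] [0.45 0.2  0.15] [0.347 0.082 0.136]
0.15 2798 [ 0.15 -0.04  0.15] [0.45 0.2  0.2 ] [0.341 0.087 0.177]
```

View pics/ct0.png

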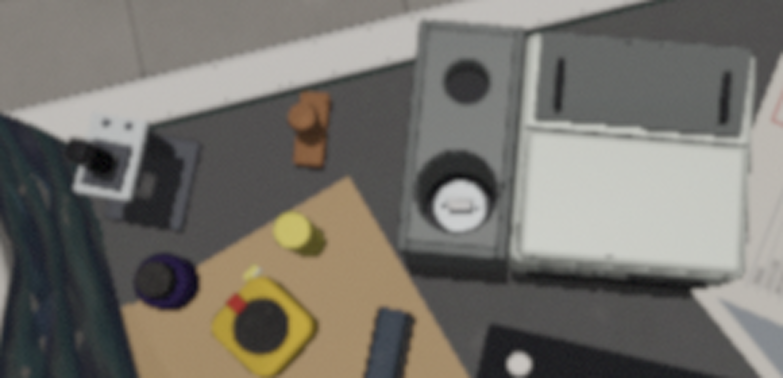

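The crop shows the loop bar running along world y at about (460,205). The stand's arm screws are on its far (+x) side, so the hook's prong points roughly along +x, as does the scanner's x. The bag is close to the stand's left. I'll check the bag's height and move the wrist camera over the deck.

```bash
python3 - <<'E'
from h import *
for t in('t0','s0'):
    X=pts(load(t))
    for y0 in np.arange(.02,.16,.02):
        r=[]
        for x0 in np.arange(.30,.56,.04):
            m=(abs(X[...,0]-x0)<.02)&(abs(X[...,1]-y0-.01)<.01); r.append(round(float(X[m][:,2].max()),3) if m.any() else None)
        print(t,round(y0,2),r)
E
```

```text
t0 0.02 [0.071, 0.059, 0.057, 0.179, 0.121, 0.008, 0.005]
t0 0.04 [0.259, 0.238, 0.212, 0.179, 0.118, 0.009, -0.001]
t0 0.06 [None, 0.22, 0.229, 0.23, None, 0.008, None]
t0 0.08 [0.139, 0.141, 0.135, 0.254, 0.237, 0.009, None]
t0 0.1 [0.141, 0.14, 0.14, 0.263, 0.259, 0.008, None]
t0 0.12 [0.141, 0.14, 0.141, 0.264, 0.007, 0.007, None]
t0 0.14 [0.225, 0.14, 0.14, 0.264, None, 0.007, None]
t0 0.16 [0.27, 0.23, 0.18, 0.265, None, -0.003, None]
s0 0.02 [0.259, 0.057, 0.053, 0.177, 0.118, 0.007, 0.001]
s0 0.04 [0.264, 0.238, 0.229, 0.176, 0.117, 0.008, 0.001]
s0 0.06 [0.264, 0.134, 0.228, 0.237, 0.005, 0.006, -0.74]
s0 0.08 [0.262, None, -0.744, 0.255, 0.252, 0.007, -0.743]
s0 0.1 [0.235, None, -0.75, 0.261, 0.259, 0.006, -0.739]
s0 0.12 [0.142, None, -0.741, 0.261, 0.176, 0.007, -0.744]
s0 0.14 [0.266, 0.169, -0.691, 0.261, 0.03, 0.006, -0.739]
s0 0.16 [0.268, 0.237, 0.189, 0.264, 0.031, 0.006, -0.739]
```

Emit:
step_arm:
  delta_pos:
    - [0.48, 0.84, 0.22]
    - [0.48, 0.84, 0.22]
    - [0.48, 0.84, 0.22]
    - [0.48, 0.84, 0.22]
    - [0.48, 0.84, 0.22]
    - [0.48, 0.84, 0.22]
    - [0.48, 0.84, 0.22]
    - [0.48, 0.84, 0.22]
    - [0.48, 0.84, 0.22]
    - [0.48, 0.84, 0.22]
    - [0, 0, 0]
    - [0, 0, 0]
  spin: [-0.0047, -0.0047, -0.0047, -0.0047, -0.0047, -0.0047, -0.0047, -0.0047, -0.0047, -0.0047, 0, 0]
  jaw: 0.5

```text
time_s: 1.65
tcp_pos: [0.3985, -0.2104, 0.3579]
tcp_rot: [180.0, 0.0, -2.7]
wrist_force: [-0.1, -1.1, 0.4]
grip_width: 0.0428
finger_force: 0.0
```

```bash
python3 - <<'E'
from h import *
w=cap('wrist','w1')
cv2.imwrite('pics/w1v.png',cv2.resize(w['color'][:,:,::-1],None,fx=1.4,fy=1.4,interpolation=2))
E
```

```text
(no output)
```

View pics/w1v.png

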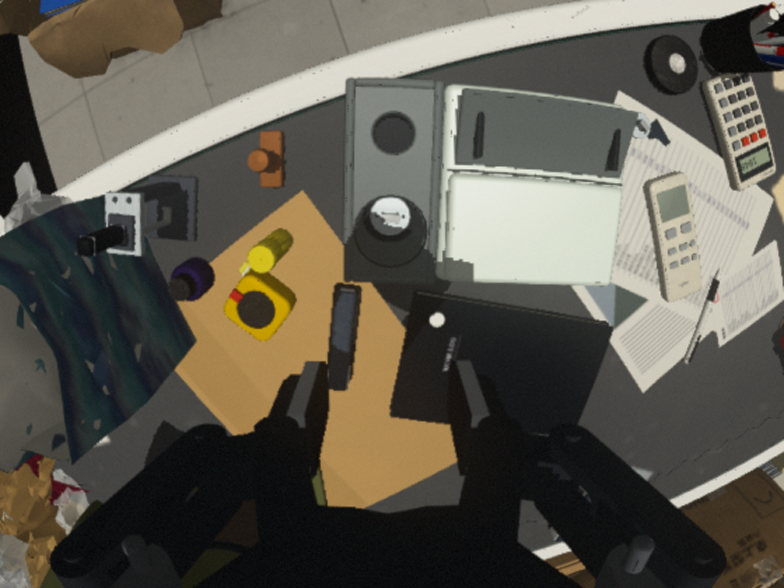

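The wrist view shows the well at about (393,132), the bore ring at (392,230) with the bright pin head and loop at (393,213), and the hook in its stand at (115,235). I'll fit circles to both hole rims on the deck plane, then measure the hook handle.

```bash
cat >> h.py <<'E'
def holes(c,fish):
    X=pts(c,fish); Z=X[...,2]
    reg=(X[...,0]>.33)&(X[...,0]<.54)&(X[...,1]>-.27)&(X[...,1]<-.15)
    m=((abs(Z-.118)<.006)&reg).astype(np.uint8)
    cs,h=cv2.findContours(m,cv2.RETR_CCOMP,cv2.CHAIN_APPROX_NONE)
    out=[]
    for k,cc in enumerate(cs):
        if h[0][k][3]>=0 and cv2.contourArea(cc)>60:
            p=ray(c,cc[:,0,0],cc[:,0,1],.118,fish)[:,:2]
            A=np.c_[2*p,np.ones(len(p))]; s=np.linalg.lstsq(A,(p**2).sum(1),rcond=None)[0]
            r=np.sqrt(s[2]+s[0]**2+s[1]**2); out.append((s[:2].round(4),round(r,4),round(np.std(np.hypot(*(p-s[:2]).T)-r),4)))
    d=X[m>0]; return out, np.median(d,0).round(4), cv2.minAreaRect(d[:,:2].astype(np.float32))
def above(c,fish,lo,hi,box):
    X=pts(c,fish); m=(X[...,2]>lo)&(X[...,2]<hi)&(X[...,0]>box[0])&(X[...,0]<box[1])&(X[...,1]>box[2])&(X[...,1]<box[3])
    return X[m],m
E
python3 - <<'E'
from h import *
for t,f in(('t0',0),('s0',0),('w1',1)):
    c=load(t); print(t,*holes(c,f))
    p,m=above(c,f,.163,.19,(.39,.47,0,.06)); print('handle top',len(p),p.mean(0).round(4), cv2.minAreaRect(p[:,:2].astype(np.float32)))
    v,u=np.nonzero(m); print(u.mean(),v.mean())
    p,m=above(c,f,.104,.124,(.38,.50,-.02,.07)); print('arm',len(p),np.median(p,0).round(4), cv2.minAreaRect(p[:,:2].astype(np.float32)))
    p,m=above(c,f,.02,.06,(.37,.44,-.25,-.17));
    k=c['color'][m].astype(int).min(1)>90; p=p[k]; print('pin',len(p)); 
    if len(p): print(p.min(0).round(3),p.max(0).round(3),np.median(p,0).round(4))
E
```

```text
t0 [(array([ 0.4093, -0.2111]), np.float64(0.0283), np.float64(0.0005)), (array([ 0.4889, -0.2172]), np.float64(0.0169), np.float64(0.0006))] [ 0.4508 -0.2224  0.118 ] ((0.44907766580581665, -0.22429215908050537), (0.1006079912185669, 0.17066703736782074), 86.44812774658203)
handle top 104 [0.4265 0.036  0.1744] ((0.4272193908691406, 0.03743608295917511), (0.01737838052213192, 0.016171671450138092), 76.3930435180664)
119.01923076923077 215.30769230769232
arm 552 [0.4355 0.031  0.113 ] ((0.42046111822128296, 0.03975706174969673), (0.04349562153220177, 0.08933965116739273), 77.489990234375)
pin 306
[ 0.392 -0.232  0.026] [ 0.432 -0.19   0.054] [ 0.4095 -0.2115  0.0352]
s0 [(array([ 0.4921, -0.2221]), np.float64(0.0171), np.float64(0.0008)), (array([ 0.4124, -0.2159]), np.float64(0.0282), np.float64(0.0009))] [ 0.46   -0.2249  0.1163] ((0.4506834149360657, -0.22543959319591522), (0.09713796526193619, 0.1707555502653122), 86.94432067871094)
handle top 63 [0.4297 0.0319 0.1719] ((0.42968401312828064, 0.03306743502616882), (0.018660785630345345, 0.01902814395725727), 53.94184875488281)
370
[... 152 characters left out ...]
), 75.09845733642578)
pin 0
w1 [(array([ 0.4101, -0.2114]), np.float64(0.0279), np.float64(0.0004)), (array([ 0.4887, -0.2178]), np.float64(0.0165), np.float64(0.0004))] [ 0.4556 -0.2226  0.117 ] ((0.44891124963760376, -0.2236505150794983), (0.09952861070632935, 0.17078308761119843), 87.3468246459961)
handle top 225 [0.4276 0.034  0.1729] ((0.4269872307777405, 0.0359761081635952), (0.01627407968044281, 0.016003649681806564), 76.741943359375)
62.31111111111111 174.89777777777778
arm 1067 [0.4382 0.0288 0.1117] ((0.4195265471935272, 0.03912927210330963), (0.04584311321377754, 0.0910022035241127), 75.64105987548828)
pin 449
[ 0.395 -0.231  0.022] [ 0.428 -0.193  0.052] [ 0.4134 -0.2147  0.0342]
```

```bash
python3 - <<'E'
from h import *
P=np.concatenate([pts(load(t),f).reshape(-1,3) for t,f in(('t0',0),('s0',0),('w1',1))])
h=np.array([.4275,.035]); 
for yaw in(-13.5,):
    a=np.radians(yaw); R=np.array([[np.cos(a),-np.sin(a)],[np.sin(a),np.cos(a)]])
    q=(P[:,:2]-h)@R
    print('rows y(hook) mm from 60 to -20; cols x -75..75')
    for y in range(65,-25,-10):
        r=[]
        for x in range(-75,80,15):
            m=(abs(q[:,0]*1e3-x)<7.5)&(abs(q[:,1]*1e3-y)<5)&(P[:,2]>-.1); r.append(int(1000*np.percentile(P[m][:,2],97)) if m.any() else -1)
        print(y,r)
E
```

```text
rows y(hook) mm from 60 to -20; cols x -75..75
65 [138, 138, 135, -1, 254, 244, 165, 6, 6, 6, 0]
55 [139, 138, -1, -1, 244, 224, 86, 4, 5, 6, 3]
45 [137, -1, -1, 232, 233, 218, 2, 4, 5, 6, 5]
35 [-1, -1, 223, 225, 219, 7, 6, 8, 6, 6, 6]
25 [-1, 217, 223, 214, 112, 111, 113, 113, 6, 6, 5]
15 [200, 222, 221, 111, 118, 163, 117, 113, 7, 6, 5]
5 [221, 226, 2, 111, 174, 177, 153, 113, 47, 6, 6]
-5 [228, 2, 1, 10, 170, 176, 166, 113, 92, 4, 6]
-15 [36, 34, 2, 9, 116, 118, 116, 112, 29, 2, 5]
```

The bag's edge runs diagonally about 37 mm from the handle, at 215–235 mm high. I'll grip across the hook's y with a narrow opening, about 5 mm forward and near the handle's top, to keep the gripper's body above the bag.

Emit:
step_arm:
  delta_pos:
    - [0.085, 0.61, -0.2]
    - [0.085, 0.61, -0.2]
    - [0.085, 0.61, -0.2]
    - [0.085, 0.61, -0.2]
    - [0.085, 0.61, -0.2]
    - [0.085, 0.61, -0.2]
    - [0.085, 0.61, -0.2]
    - [0.085, 0.61, -0.2]
    - [0, 0, 0]
    - [0, 0, 0]
    - [0, 0, 0]
  spin: [-0.00375, -0.00375, -0.00375, -0.00375, -0.00375, -0.00375, -0.00375, -0.00375, 0, 0, 0]
  jaw: 0.36

```text
time_s: 3.08
tcp_pos: [0.4329, 0.0325, 0.2787]
tcp_rot: [180.0, -0.0, -13.7]
wrist_force: [-0.4, -0.0, 0.5]
grip_width: 0.0306
finger_force: 0.0
```

```bash
python3 - <<'E'
from h import *
w=cap('wrist','w2'); X=pts(w,1)
p,m=above(w,1,.168,.185,(.39,.47,0,.07)); v,u=np.nonzero(m); print(len(p),p.mean(0).round(4),cv2.minAreaRect(p[:,:2].astype(np.float32)),u.mean(),v.mean())
p,m=above(w,1,.106,.114,(.38,.50,-.03,.07)); print(len(p),cv2.minAreaRect(p[:,:2].astype(np.float32)))
p,m=above(w,1,.114,.12,(.40,.47,0,.07)); print('flange',len(p),p.mean(0),cv2.minAreaRect(p[:,:2].astype(np.float32)))
cv2.imwrite('pics/w2v.png',cv2.resize(w['color'][:,:,::-1],None,fx=1.4,fy=1.4,interpolation=2)); print(env.get_state()['tcp_pos'])
E
```

```text
464 [0.4284 0.0371 0.1749] ((0.42716264724731445, 0.03763146698474884), (0.0162058025598526, 0.016407743096351624), 76.67182159423828) 273.6443965517241 220.72844827586206
1426 ((0.4197826683521271, 0.03935158997774124), (0.04337139055132866, 0.08984491229057312), 77.14549255371094)
flange 646 [0.43149963 0.03615848 0.11602349] ((0.4337226152420044, 0.03615684062242508), (0.029709435999393463, 0.04743462800979614), 77.03353118896484)
[0.43295347 0.03265139 0.27871704]
```

View pics/w2v.png

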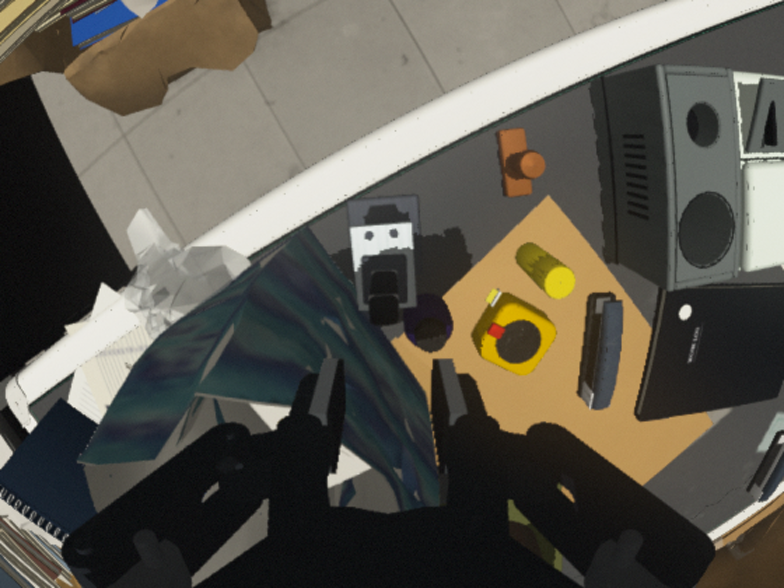

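The handle top is at view pixel (383,305), midway between the fingers within about 3 mm. I'll check the clearance of the finger linkages over the bag using the range image.

```bash
python3 - <<'E'
from h import *
w=load('w2'); X=pts(w,1); t=np.array([.43295,.0326,.2787]); a=np.radians(-13.5)
R=np.array([[np.cos(a),-np.sin(a)],[np.sin(a),np.cos(a)]])
V=(w['range_z']>0.02)
q=X-t; q[...,:2]=q[...,:2]@R; 
g=V&(q[...,2]>-.03)&(abs(q[...,0])<.06)&(abs(q[...,1])<.12)
print(g.sum())
for lo in range(-20,100,10):
    m=g&(q[...,2]*1e3>=lo)&(q[...,2]*1e3<lo+10)
    if m.sum()>5: print(lo,m.sum(),(np.percentile(q[m],[1,99],axis=0)*1e3).round().tolist())
E
```

```text
42157
-20 382 [[-48.0, -23.0, -20.0], [11.0, 119.0, -10.0]]
-10 760 [[-11.0, -28.0, -10.0], [11.0, 29.0, -0.0]]
0 909 [[-11.0, -28.0, 0.0], [11.0, 30.0, 10.0]]
10 1025 [[-11.0, -27.0, 10.0], [11.0, 29.0, 20.0]]
20 1623 [[-11.0, -41.0, 20.0], [13.0, 43.0, 30.0]]
30 5116 [[-11.0, -47.0, 30.0], [13.0, 49.0, 40.0]]
40 3715 [[-12.0, -52.0, 40.0], [17.0, 53.0, 50.0]]
50 6312 [[-12.0, -55.0, 50.0], [17.0, 57.0, 60.0]]
60 8203 [[-10.0, -59.0, 60.0], [17.0, 61.0, 70.0]]
70 10844 [[-1.0, -62.0, 70.0], [20.0, 64.0, 80.0]]
80 2646 [[4.0, -62.0, 80.0], [20.0, 64.0, 84.0]]
```

Across hook y the linkages would brush the bag. Gripping across hook x (tool yaw 76.5°) leaves more room, so I'll turn the tool.

Emit:
step_arm:
  delta_pos:
    - [-0.0147, 0, 0]
    - [-0.0147, 0, 0]
    - [-0.0147, 0, 0]
    - [-0.0147, 0, 0]
    - [-0.0147, 0, 0]
    - [-0.0147, 0, 0]
    - [-0.0147, 0, 0]
    - [-0.0147, 0, 0]
    - [-0.0147, 0, 0]
    - [0, 0, 0]
    - [0, 0, 0]
  spin: [0.0279, 0.0279, 0.0279, 0.0279, 0.0279, 0.0279, 0.0279, 0.0279, 0.0279, 0, 0]
  jaw: 0.3

```text
time_s: 4.5
tcp_pos: [0.4262, 0.0334, 0.2785]
tcp_rot: [180.0, -0.0, 76.6]
wrist_force: [-0.2, -0.1, 0.2]
grip_width: 0.0261
finger_force: 0.0
```

```bash
python3 - <<'E'
from h import *
w=cap('wrist','w3')
p,m=above(w,1,.170,.185,(.39,.47,0,.07)); v,u=np.nonzero(m); print(len(p),p.mean(0).round(4),cv2.minAreaRect(p[:,:2].astype(np.float32)),u.mean(),v.mean())
p,m=above(w,1,.106,.114,(.38,.50,-.03,.07)); print(len(p),cv2.minAreaRect(p[:,:2].astype(np.float32)))
s=env.get_state();print(s['tcp_pos'],s['tcp_rot'])
t=s['tcp_pos']; a=np.radians(-13.4);R=np.array([[np.cos(a),-np.sin(a)],[np.sin(a),np.cos(a)]])
q=pts(w,1)-t; q[...,:2]=q[...,:2]@R
g=(w['range_z']>.02)&(q[...,2]>-.02)&(abs(q[...,1])<.06)&(abs(q[...,0])<.12)
for lo in range(-20,70,10):
    m=g&(q[...,2]*1e3>=lo)&(q[...,2]*1e3<lo+10); print(lo,m.sum(),(np.percentile(q[m],[1,99],axis=0)*1e3).round().tolist())
E
```

```text
447 [0.4269 0.0387 0.1753] ((0.4268426299095154, 0.038005392998456955), (0.015651125460863113, 0.016154374927282333), 79.8354263305664) 276.91051454138704 209.59284116331096
1425 ((0.43385282158851624, 0.03596018999814987), (0.04099254682660103, 0.05845717713236809), 81.03889465332031)
[0.42619914 0.03345009 0.27844841] [ 1.79985956e+02 -7.89916301e-04  7.66801060e+01]
-20 235 [[-24.0, -9.0, -17.0], [24.0, 13.0, -10.0]]
-10 751 [[-27.0, -9.0, -10.0], [25.0, 13.0, -0.0]]
0 856 [[-27.0, -9.0, 0.0], [25.0, 13.0, 10.0]]
10 1116 [[-26.0, -10.0, 10.0], [25.0, 13.0, 20.0]]
20 1543 [[-41.0, -7.0, 20.0], [40.0, 15.0, 30.0]]
30 5301 [[-47.0, -10.0, 30.0], [46.0, 15.0, 40.0]]
40 3699 [[-51.0, -11.0, 40.0], [50.0, 18.0, 50.0]]
50 6504 [[-55.0, -10.0, 50.0], [54.0, 19.0, 60.0]]
60 8203 [[-60.0, -8.0, 60.0], [59.0, 19.0, 70.0]]
```

Emit:
step_arm:
  delta_pos:
    - [0.008, -0.044, 0]
    - [0, 0, -0.3]
    - [0, 0, -0.3]
    - [0, 0, -0.3]
    - [0, 0, -0.3]
    - [0, 0, -0.2]
    - [0, 0, -0.1]
    - [0, 0, -0.1]
    - [0, 0, -0.1]
    - [0, 0, -0.1]
    - [0, 0, 0]
    - [0, 0, 0]
  spin: [0, 0, 0, 0, 0, 0, 0, 0, 0, 0, 0, 0]

```text
time_s: 6.05
tcp_pos: [0.4267, 0.0315, 0.1885]
tcp_rot: [180.0, -0.0, 76.8]
wrist_force: [0.5, 0.5, 0.3]
grip_width: 0.0255
finger_force: 0.0
```

Emit:
step_arm:
  delta_pos:
    - [0, 0, -0.05]
    - [0, 0, -0.05]
    - [0, 0, -0.05]
    - [0, 0, -0.05]
    - [0, 0, 0]
  spin: [0, 0, 0, 0, 0]

```text
time_s: 6.68
tcp_pos: [0.4264, 0.0315, 0.178]
tcp_rot: [-180.0, 0.0, 76.8]
wrist_force: [0.5, 0.8, -0.0]
grip_width: 0.0256
finger_force: 0.0
```

Emit:
step_arm:
  delta_pos:
    - [0, 0, 0]
    - [0, 0, 0]
    - [0, 0, 0]
    - [0, 0, 0]
    - [0, 0, 0]
    - [0, 0, 0]
  spin: [0, 0, 0, 0, 0, 0]
  jaw: 0
  newtons: 70

```text
time_s: 7.42
tcp_pos: [0.4267, 0.0315, 0.1785]
tcp_rot: [180.0, -0.0, 76.8]
wrist_force: [-0.9, 0.7, 1.9]
grip_width: 0.0136
finger_force: 69.1
```

Emit:
step_arm:
  delta_pos:
    - [0, 0, 0.1]
    - [0, 0, 0.2]
    - [0, 0, 0.3]
    - [0, 0, 0.3]
    - [0, 0, 0.4]
    - [0, 0, 0.4]
    - [0, 0, 0.4]
    - [0, 0, 0.4]
    - [0, 0, 0.4]
    - [0, 0, 0.3]
    - [0, 0, 0]
    - [0, 0, 0]
  spin: [0, 0, 0, 0, 0, 0, 0, 0, 0, 0, 0, 0]

```text
time_s: 8.93
tcp_pos: [0.4263, 0.0315, 0.3375]
tcp_rot: [-179.9, 0.0, 76.8]
wrist_force: [0.7, 1.0, -1.8]
grip_width: 0.014
finger_force: 68.8
```

```bash
python3 - <<'E'
from h import *
w=cap('wrist','w4'); b=cap('side','s4'); a=cap('top','t4')
s=env.get_state();print(s['tcp_pos'],s['tcp_rot'],s['wrist_force'],s['grip_width'])
t=s['tcp_pos']
for n,c,f in(('w',w,1),('s',b,0),('t',a,0)):
    X=pts(c,f); q=X-t
    for lo in(-190,-170,-150,-130,-110,-90,-70,-60,-50,-40,-30,-20):
        m=(c['range_z']>.02)&(q[...,2]*1e3>=lo)&(q[...,2]*1e3<lo+(20 if lo<-80 else 10))&(abs(q[...,0])<.03)&(abs(q[...,1])<.03)
        if m.sum()>3: print(n,lo,m.sum(),(np.percentile(q[m],[2,50,98],axis=0)*1e3).round(1).tolist())
u=b['color'][:,:,::-1]
T=np.linalg.inv(b['world_from_camera'])@np.r_[t-[0,0,.06],1]; x=int(b['fx']*T[0]/T[2]+b['cx']);y=int(b['fy']*T[1]/T[2]+b['cy']); print(x,y)
s1=cv2.resize(u[max(0,y-75):y+75,x-65:x+65],None,fx=4,fy=4,interpolation=2)[:600]
cv2.imwrite('pics/s4v.png',s1)
E
```

```text
[0.42618741 0.03151639 0.33718698] [-1.79887405e+02  1.95535731e-02  7.68137536e+01] [-0.01826556  0.52237273 -0.35180496] 0.014030563666458626
w -170 204 [[-8.0, 0.7, -163.8], [0.7, 6.7, -161.9], [8.5, 12.5, -153.0]]
w -150 40 [[-8.8, 4.1, -149.8], [-6.4, 12.2, -140.1], [-5.2, 12.8, -131.4]]
w -130 37 [[-8.6, 11.3, -129.3], [-6.7, 12.3, -120.3], [-5.1, 13.0, -111.0]]
w -110 32 [[-8.6, 10.2, -109.9], [-6.4, 12.4, -104.8], [-4.9, 12.8, -97.4]]
w -70 1522 [[-16.7, -8.2, -64.3], [3.0, 12.3, -62.3], [17.8, 22.5, -60.9]]
w -60 162 [[-5.9, 10.3, -58.6], [2.1, 13.6, -54.8], [9.3, 15.1, -50.2]]
w -50 174 [[-5.5, 10.1, -49.6], [2.1, 13.5, -44.9], [9.1, 14.8, -40.4]]
w -40 213 [[-5.5, 10.1, -39.8], [2.6, 13.4, -34.8], [9.2, 14.7, -30.2]]
w -30 249 [[-5.8, 10.4, -29.8], [2.1, 13.4, -24.8], [9.1, 14.7, -20.2]]
w -20 370 [[-13.1, -7.4, -19.5], [2.7, 13.4, -13.2], [17.5, 15.1, -10.1]]
s -170 47 [[-8.9, -3.8, -167.7], [-2.5, 2.7, -161.1], [10.0, 9.3, -150.5]]
s -150 24 [[-9.0, -1.9, -147.9], [-5.4, 1.7, -138.4], [-4.2, 10.4, -130.7]]
s -130 25 [[-8.0, -1.5, -128.2], [-4.9, 2.7, -119.8], [-3.5, 9.7,
[... 624 characters left out ...]
 4.7, -160.7], [8.8, 12.2, -150.6]]
t -150 16 [[-10.0, 3.0, -147.5], [-8.6, 4.0, -139.8], [-6.5, 12.0, -131.1]]
t -130 16 [[-10.1, 2.9, -128.8], [-8.8, 3.9, -118.3], [-6.4, 10.8, -110.9]]
t -110 16 [[-9.9, 2.8, -108.1], [-8.9, 3.3, -99.0], [-6.1, 7.9, -90.5]]
t -70 216 [[-17.0, -9.8, -64.6], [-5.3, -0.7, -62.0], [16.2, 20.2, -60.2]]
t -60 54 [[-13.0, -6.7, -59.9], [-3.7, -0.7, -57.0], [13.9, 13.3, -50.9]]
t -50 30 [[-7.7, -2.6, -48.8], [-2.7, -0.9, -45.3], [5.7, 3.9, -40.1]]
t -40 31 [[-7.5, -2.9, -39.3], [-1.1, -1.1, -35.0], [6.2, 1.9, -30.5]]
t -30 27 [[-5.6, -2.8, -29.2], [0.5, -1.5, -24.8], [6.5, 0.2, -20.3]]
t -20 39 [[-14.9, -11.8, -19.0], [0.6, -2.2, -13.5], [11.4, 0.0, -10.2]]
377 87
```

View pics/s4v.png

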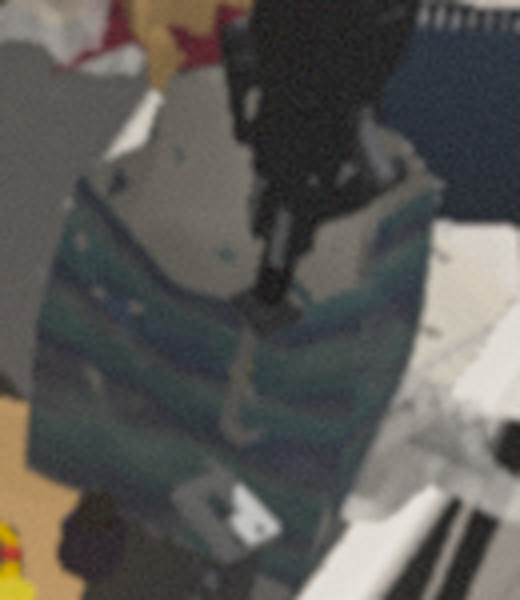

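The hook hangs upright in the grip, with its origin 66.5 mm below the TCP, as expected. Now I'll carry it to just in front of the bore, align it to the scanner's yaw, and measure hook and bore in the same views.

Emit:
step_arm:
  delta_pos:
    - [-0.153, -0.619, 0]
    - [-0.153, -0.619, 0]
    - [-0.153, -0.619, 0]
    - [-0.153, -0.619, 0]
    - [-0.153, -0.619, 0]
    - [-0.153, -0.619, 0]
    - [-0.153, -0.619, 0]
    - [-0.153, -0.619, 0]
    - [0, 0, -0.3]
    - [0, 0, -0.3]
    - [0, 0, 0]
    - [0, 0, 0]
  spin: [0.00358, 0.00358, 0.00358, 0.00358, 0.00358, 0.00358, 0.00358, 0.00358, 0, 0, 0, 0]

```text
time_s: 10.58
tcp_pos: [0.3656, -0.2155, 0.3083]
tcp_rot: [-180.0, -0.0, 87.2]
wrist_force: [-0.7, -0.3, -1.0]
grip_width: 0.0136
finger_force: 68.8
```

```bash
python3 - <<'E'
from h import *
w=cap('wrist','w5'); b=cap('side','s5'); a=cap('top','t5')
s=env.get_state();print(s['tcp_pos'],s['tcp_rot'])
t=s['tcp_pos']
for n,c,f in(('w',w,1),('s',b,0),('t',a,0)):
    print(n,holes(c,f)[0])
    X=pts(c,f); q=X-t
    for lo,hi,k in((-175,-155,'prong'),(-150,-75,'shank'),(-64.5,-59,'flange')):
        m=(c['range_z']>.02)&(q[...,2]*1e3>=lo)&(q[...,2]*1e3<hi)&(abs(q[...,0])<.03)&(abs(q[...,1])<.03)
        if m.sum()>3: print(n,k,m.sum(),(np.percentile(X[m],[2,50,98],axis=0)*1e3).round(1).tolist(), cv2.minAreaRect(X[m][:,:2].astype(np.float32)*1e3))
    m=(X[...,2]>.043)&(X[...,2]<.058)&(np.hypot(X[...,0]-.41,X[...,1]+.212)<.018); 
    if m.sum(): print('loop',m.sum(),X[m].mean(0).round(4),cv2.minAreaRect(X[m][:,:2].astype(np.float32)*1e3))
    cv2.imwrite(f'pics/{n}5.png',c['color'][:,:,::-1])
i=w['color'][:,:,::-1]
P=np.r_[.40,-.212,.1,1]; T=np.linalg.inv(w['world_from_camera'])@P; th=np.arctan2(np.hypot(T[0],T[1]),T[2]); ph=np.arctan2(T[1],T[0]); x=int(w['cx']+w['fx']*th*np.cos(ph)); y=int(w['cy']+w['fx']*th*np.sin(ph)); print(x,y)
cv2.imwrite('pics/w5v.png',cv2.resize(i[max(0,y-100):y+100,max(0,x-130):x+130],None,fx=3,fy=3,interpolation=2))
E
```

```text
[ 0.36570998 -0.2159079   0.30903747] [1.79938214e+02 4.12050602e-02 8.71700966e+01]
w [(array([ 0.4873, -0.2166]), np.float64(0.0162), np.float64(0.0005)), (array([ 0.4086, -0.2107]), np.float64(0.0276), np.float64(0.0004))]
w prong 193 [[355.8, -213.8, 143.8], [365.5, -208.3, 146.1], [372.8, -204.2, 151.4]] ((363.7401123046875, -208.95016479492188), (9.613899230957031, 18.2340030670166), 87.85496520996094)
w shank 106 [[355.1, -211.0, 160.1], [357.3, -204.4, 186.9], [358.9, -203.9, 210.1]] ((358.2704772949219, -207.86468505859375), (3.5471529960632324, 9.184624671936035), 24.66238784790039)
w flange 1394 [[348.7, -222.1, 244.7], [365.5, -202.9, 245.8], [381.3, -194.9, 247.3]] ((365.066650390625, -208.6262664794922), (29.58778953552246, 33.9036979675293), 87.82026672363281)
loop 109 [ 0.4094 -0.2108  0.0495] ((409.4887390136719, -211.23500061035156), (18.257919311523438, 7.997597694396973), 82.5770263671875)
s [(array([ 0.4922, -0.2228]), np.float64(0.0167), np.float64(0.0009)), (array([ 0.4126, -0.2161]), np.float64(0.0281), np.float64(0.001))]
s prong 36 [[358.9, -217.5, 143.7], [365.9, -212.8, 147.2], [375.6, -208.0, 152.7]] ((367.5471496582031, -213.2267608642578), (10.005843162536621, 18.220470428466797), 85.54685974121094)
s shank 69 [[355.8, -217.6, 160.0], [359.7, -213.7, 189.6], [361.3, -207.3, 215.9]] ((358.2275085449219, -212.8945770263672), (6.57639217376709, 13.050028800964355), 11.006179809570312)
s flange 90 [[352.0, -226.6, 244.7], [374.6, -218.4, 246.3], [383.5, -200.2, 249.2]] ((367.8045654296875, -213.4503173828125), (35.04638671875, 28.387481689453125), 0.5845990777015686)
t []
309 178
```

View pics/w5v.png

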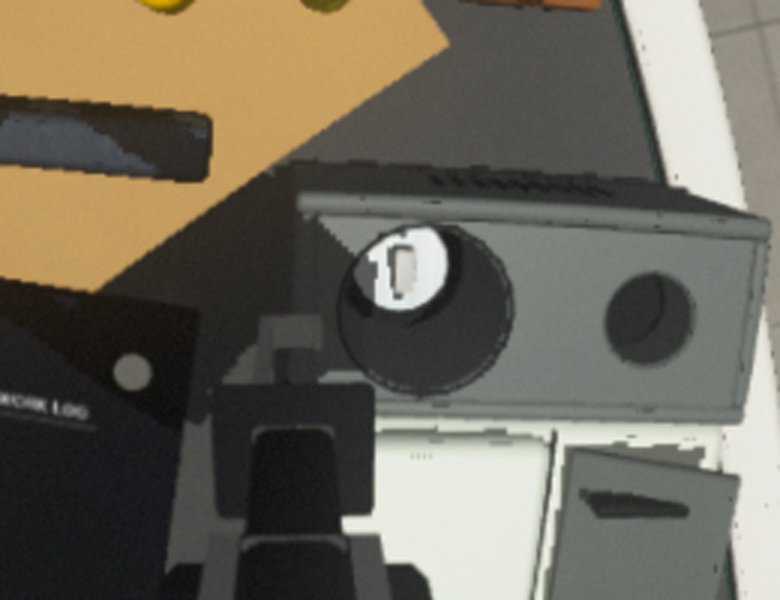

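The wrist crop shows the bore ring around (425,310), the loop bar at (402,270), and the prong at (295,330) below the flange. In both views, the hook axis lies 44 mm in front of the bore axis and 2.3 mm left of it. Next I'll refine the scanner and loop yaw.

```bash
python3 - <<'E'
from h import *
for t,f in(('t0',0),('s0',0),('w1',1),('w5',1)):
    c=load(t); X=pts(c,f)
    m=(abs(X[...,2]-.118)<.006)&(X[...,0]>.36)&(X[...,0]<.54)&(X[...,1]>-.3)&(X[...,1]<-.15)
    p=X[m][:,:2]; e=[]
    for x in np.arange(.38,.52,.004):
        s=p[abs(p[:,0]-x)<.002]
        if len(s)>4: e.append((x,np.percentile(s[:,1],99)))
    e=np.array(e); k=np.polyfit(*e.T,1); r=e[:,1]-np.polyval(k,e[:,0]); g=abs(r)<.003; k=np.polyfit(*e[g].T,1)
    print(t,'left edge yaw',np.degrees(np.arctan(k[0])).round(2),r.std())
    lz=X[...,2]; m=(lz>.040)&(lz<.058)&(np.hypot(X[...,0]-.41,X[...,1]+.213)<.015)
    if m.sum()>10:
        v,u=np.nonzero(m); q=ray(c,u.astype(float),v.astype(float),.051,f)[:,:2]
        q=q[np.hypot(*(q-np.median(q,0)).T)<.014]; d=q-q.mean(0); w,V=np.linalg.eigh(d.T@d); a=V[:,1]; print(' bar',len(q),q.mean(0).round(4),'pin yaw',np.degrees(np.arctan(-a[0]/a[1])).round(1),np.sqrt(w/len(q)*12).round(4))
E
```

```text
t0 left edge yaw -4.38 0.0006518968405713625
 bar 33 [ 0.41   -0.2112] pin yaw -8.0 [0.0082 0.0172]
s0 left edge yaw -4.48 0.0011085673381394648
w1 left edge yaw -3.76 0.0006665241781306548
 bar 81 [ 0.41   -0.2114] pin yaw -3.1 [0.0086 0.0178]
w5 left edge yaw -4.37 0.00035658210985604254
 bar 113 [ 0.409  -0.2104] pin yaw -6.4 [0.0087 0.0199]
```

Scanner yaw is about −4.35°, and the loop bar is consistent with that at roughly −5°. I'll set the hook 15 mm short of the loop above the bore, then verify before lowering.

Emit:
step_arm:
  delta_pos:
    - [0.29, -0.01, 0]
    - [0.29, -0.01, 0]
    - [0, 0, 0]
    - [0, 0, 0]
    - [0, 0, 0]
  spin: [-0.0028, -0.0028, 0, 0, 0]

```text
time_s: 11.35
tcp_pos: [0.3942, -0.2171, 0.3082]
tcp_rot: [-180.0, -0.0, 85.1]
wrist_force: [0.3, -0.5, -0.8]
grip_width: 0.0143
finger_force: 68.8
```

```bash
python3 - <<'E'
from h import *
w=cap('wrist','w6'); b=cap('side','s6')
s=env.get_state();print(s['tcp_pos'],s['tcp_rot'],s['wrist_force'])
t=s['tcp_pos']
for n,c,f in(('w',w,1),('s',b,0)):
    print(n,holes(c,f)[0])
    X=pts(c,f); q=X-t
    for lo,hi,k in((-175,-150,'prong'),(-150,-75,'shank'),(-64.5,-59,'flange')):
        m=(c['range_z']>.02)&(q[...,2]*1e3>=lo)&(q[...,2]*1e3<hi)&(abs(q[...,0])<.03)&(abs(q[...,1])<.03)
        if m.sum()>3: print(n,k,m.sum(),(np.percentile(X[m],[2,50,98],axis=0)*1e3).round(1).tolist(), cv2.minAreaRect(X[m][:,:2].astype(np.float32)*1e3))
E
```

```text
[ 0.39415914 -0.21711728  0.30834352] [1.79998449e+02 3.21716543e-03 8.50970231e+01] [ 0.41154562 -0.43875317 -0.12762316]
w [(array([ 0.488 , -0.2165]), np.float64(0.0163), np.float64(0.0004))]
w prong 209 [[384.8, -215.7, 144.0], [394.3, -210.1, 146.2], [402.3, -205.4, 155.6]] ((393.041748046875, -210.5977020263672), (9.750492095947266, 18.892580032348633), 85.93673706054688)
w shank 106 [[384.1, -213.0, 161.6], [386.4, -205.7, 187.3], [387.9, -205.3, 209.9]] ((387.153076171875, -209.41868591308594), (3.7095601558685303, 9.368691444396973), 23.00325584411621)
w flange 1480 [[377.4, -224.0, 244.2], [394.8, -204.8, 245.7], [410.4, -196.1, 247.1]] ((393.72161865234375, -210.39601135253906), (29.383115768432617, 33.95854949951172), 86.5301742553711)
s [(array([ 0.4922, -0.2223]), np.float64(0.0171), np.float64(0.0008))]
s prong 48 [[384.7, -219.5, 143.1], [391.6, -214.8, 146.8], [404.8, -209.0, 157.0]] ((395.536865234375, -214.0736541748047), (10.5077486038208, 20.9171199798584), 83.56949615478516)
s shank 63 [[385.3, -218.6, 160.4], [388.3, -214.4, 184.8], [390.2, -208.5, 214.3]] ((388.1177978515625, -214.14114379882812), (10.92426872253418, 4.776200294494629), 75.44498443603516)
s flange 95 [[379.4, -228.9, 243.9], [402.7, -220.6, 245.2], [412.5, -200.4, 247.9]] ((395.7552795410156, -214.40635681152344), (29.786155700683594, 36.32622146606445), 88.35932922363281)
```

Emit:
step_arm:
  delta_pos:
    - [0.024, 0.004, -0.2]
    - [0, 0, -0.2]
    - [0, 0, -0.05]
    - [0, 0, -0.05]
    - [0, 0, -0.05]
    - [0, 0, -0.05]
    - [0, 0, -0.05]
    - [0, 0, -0.05]
    - [0, 0, 0]
    - [0, 0, 0]
  spin: [0, 0, 0, 0, 0, 0, 0, 0, 0, 0]

```text
time_s: 12.7
tcp_pos: [0.3956, -0.2169, 0.2734]
tcp_rot: [180.0, 0.0, 85.1]
wrist_force: [-0.0, -0.0, -1.4]
grip_width: 0.0139
finger_force: 68.8
```

Emit:
step_arm:
  delta_pos:
    - [0, 0, -0.2]
    - [0, 0, -0.2]
    - [0, 0, -0.2]
    - [0, 0, -0.2]
    - [0, 0, -0.1]
    - [0, 0, -0.08]
    - [0, 0, -0.08]
    - [0, 0, -0.08]
    - [0, 0, -0.08]
    - [0, 0, -0.08]
    - [0, 0, -0.08]
    - [0, 0, 0]
  spin: [0, 0, 0, 0, 0, 0, 0, 0, 0, 0, 0, 0]

```text
time_s: 14.2
tcp_pos: [0.3953, -0.2168, 0.2038]
tcp_rot: [-180.0, -0.0, 85.1]
wrist_force: [0.1, -0.0, -0.3]
grip_width: 0.0138
finger_force: 68.8
```

Emit:
step_arm:
  delta_pos:
    - [0, 0, -0.03]
    - [0, 0, 0]
    - [0, 0, 0]
  spin: [0, 0, 0]

```text
time_s: 14.58
tcp_pos: [0.3956, -0.2169, 0.203]
tcp_rot: [180.0, 0.0, 85.1]
wrist_force: [0.5, -0.0, -0.4]
grip_width: 0.0141
finger_force: 68.8
```

```bash
python3 - <<'E'
from h import *
w=cap('wrist','w7'); X=pts(w,1); i=w['color'][:,:,::-1]
m=np.hypot(X[...,0]-.409,X[...,1]+.211)<.027
m&=(X[...,2]<.075)&(X[...,2]>.0)
v,u=np.nonzero(m); print(u.min(),u.max(),v.min(),v.max())
x=int(u.mean());y=int(v.mean())
cv2.imwrite('pics/w7v.png',cv2.resize(i[y-35:y+35,x-45:x+45],None,fx=8,fy=8,interpolation=1))
print(x,y)
for z0,z1 in((.02,.039),(.039,.043),(.043,.047),(.047,.055)):
    k=m&(X[...,2]>z0)&(X[...,2]<=z1); print(z0,k.sum(),(np.percentile(X[k],[2,50,98],axis=0)*1e3).round(1).tolist() if k.sum() else '')
E
```

```text
264 319 177 208
293 191
0.02 864 [[389.3, -232.0, 28.2], [417.4, -219.9, 33.6], [433.7, -203.6, 35.6]]
0.039 147 [[389.2, -215.5, 39.2], [396.1, -210.6, 40.8], [411.0, -202.9, 42.7]]
0.043 42 [[401.0, -215.7, 43.4], [402.8, -209.6, 44.7], [412.7, -202.4, 46.7]]
0.047 181 [[405.0, -220.1, 48.4], [409.0, -211.3, 50.1], [413.0, -203.0, 51.4]]
```

View pics/w7v.png

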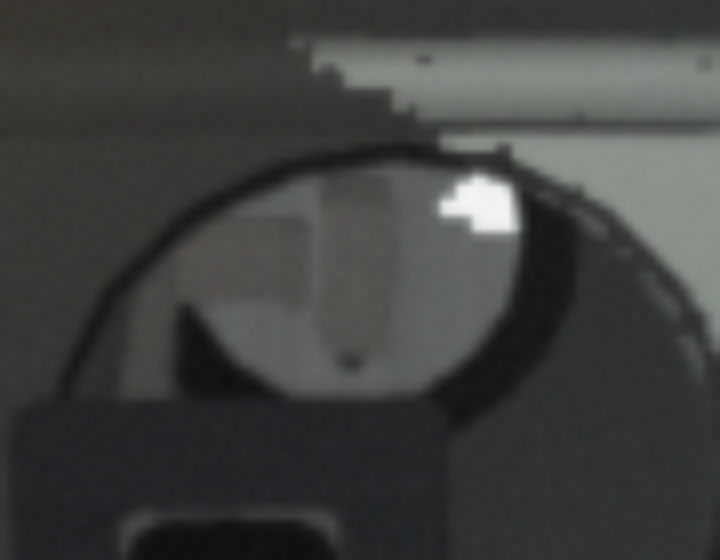

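The crop shows the loop bar upright at x 320–395, rows 180–360. The prong lies to its left, pointing at it (180–310, rows 215–300). I'll work out the lateral offset numerically.

```bash
python3 - <<'E'
from h import *
w=load('w7'); X=pts(w,1); c=w['color'].astype(int)
m=(np.hypot(X[...,0]-.409,X[...,1]+.211)<.027)
def fit(k,z):
    v,u=np.nonzero(k); q=ray(w,u.astype(float),v.astype(float),z,1)[:,:2]*1e3
    print(k.sum(),q.mean(0).round(2),q.min(0).round(1),q.max(0).round(1),cv2.minAreaRect(q.astype(np.float32)))
Z=X[...,2]
fit(m&(Z>.0385)&(Z<.0433)&(X[...,0]<.401)&(X[...,0]>.3905),.041)
fit(m&(Z>.0433)&(Z<.048)&(X[...,0]<.4045),.0453)
fit(m&(Z>.048)&(Z<.055),.051)
E
```

```text
116 [ 395.99 -210.69] [ 390.8 -216.5] [ 400.8 -205.6] ((396.242919921875, -210.89947509765625), (10.370050430297852, 10.071975708007812), 84.91680908203125)
31 [ 402.31 -211.13] [ 400.9 -215.4] [ 404.  -206.9] ((402.498291015625, -211.2292938232422), (8.383139610290527, 2.7044601440429688), 85.4610366821289)
180 [ 408.9  -211.19] [ 389.  -220.2] [ 413.1 -202.3] ((400.68365478515625, -210.64630126953125), (17.47185707092285, 23.752120971679688), 86.09545135498047)
```

Lateral error is about 0.3 mm, and the remaining travel is about 14 mm. I'll slide in gently.

Emit:
step_arm:
  delta_pos:
    - [0.03, -0.002, 0]
    - [0.03, -0.002, 0]
    - [0.03, -0.002, 0]
    - [0.03, -0.002, 0]
    - [0, 0, 0]
  spin: [0, 0, 0, 0, 0]

```text
time_s: 15.25
tcp_pos: [0.4017, -0.2173, 0.2028]
tcp_rot: [-180.0, -0.0, 85.1]
wrist_force: [-0.2, -0.4, -0.3]
grip_width: 0.0139
finger_force: 68.8
```

Free so far; continuing.

Emit:
step_arm:
  delta_pos:
    - [0.03, -0.002, 0]
    - [0.03, -0.002, 0]
    - [0.03, -0.002, 0]
    - [0.03, -0.002, 0]
    - [0.04, -0.003, 0]
    - [0, 0, 0]
    - [0, 0, 0]
  spin: [0, 0, 0, 0, 0, 0, 0]

```text
time_s: 16.12
tcp_pos: [0.4096, -0.2178, 0.2028]
tcp_rot: [-180.0, -0.0, 85.1]
wrist_force: [-1.8, -0.5, -1.3]
grip_width: 0.0143
finger_force: 68.8
```

Emit:
step_arm:
  delta_pos:
    - [0, 0, 0.04]
    - [0, 0, 0.03]
    - [0, 0, 0.02]
    - [0, 0, 0.01]
    - [0, 0, 0]
  spin: [0, 0, 0, 0, 0]

```text
time_s: 16.75
tcp_pos: [0.4096, -0.2179, 0.2079]
tcp_rot: [180.0, 0.0, 85.1]
wrist_force: [-0.5, 0.1, -0.1]
grip_width: 0.0139
finger_force: 68.8
```

```bash
python3 - <<'E'
from h import *
w=cap('wrist','w8'); X=pts(w,1); s=env.get_state(); print(s['tcp_pos'],s['wrist_force'])
m=(np.hypot(X[...,0]-.409,X[...,1]+.211)<.027); Z=X[...,2]
for a,b in((.036,.041),(.041,.045),(.045,.048),(.048,.055)):
    k=m&(Z>a)&(Z<b); print(a,k.sum(),(np.percentile(X[k],[2,50,98],axis=0)*1e3).round(1).tolist() if k.sum() else '')
E
```

```text
[ 0.40953937 -0.21785616  0.20781936] [ 0.38230439 -0.06990639 -1.17216452]
0.036 11 [[392.9, -219.2, 36.2], [409.5, -203.0, 37.7], [417.8, -202.5, 38.3]]
0.041 26 [[400.5, -216.3, 41.2], [409.1, -206.5, 44.2], [416.5, -202.5, 45.0]]
0.045 49 [[401.9, -215.6, 45.0], [413.0, -210.6, 45.8], [417.6, -202.6, 48.0]]
0.048 220 [[401.6, -220.3, 48.4], [409.5, -211.5, 49.9], [417.4, -203.1, 51.9]]
```

The prong is through the loop: its lip is visible past the bar at x≈0.4175. Now I'll raise in small steps to feel the collar.

Emit:
step_arm:
  delta_pos:
    - [0, 0, 0.016]
    - [0, 0, 0.016]
    - [0, 0, 0.016]
    - [0, 0, 0]
    - [0, 0, 0]
  spin: [0, 0, 0, 0, 0]

```text
time_s: 17.42
tcp_pos: [0.4095, -0.2178, 0.2101]
tcp_rot: [-180.0, -0.0, 85.1]
wrist_force: [-0.3, -0.6, -1.1]
grip_width: 0.0138
finger_force: 68.7
```

Emit:
step_arm:
  delta_pos:
    - [0, 0, 0.008]
    - [0, 0, 0.008]
    - [0, 0, 0]
    - [0, 0, 0]
  spin: [0, 0, 0, 0]

```text
time_s: 17.92
tcp_pos: [0.4095, -0.2178, 0.211]
tcp_rot: [-180.0, -0.0, 85.1]
wrist_force: [-0.4, -0.2, -0.8]
grip_width: 0.0138
finger_force: 68.7
```

Emit:
step_arm:
  delta_pos:
    - [0, 0, 0.008]
    - [0, 0, 0.008]
    - [0, 0, 0]
    - [0, 0, 0]
  spin: [0, 0, 0, 0]

```text
time_s: 18.42
tcp_pos: [0.4095, -0.2179, 0.2118]
tcp_rot: [-180.0, -0.0, 85.1]
wrist_force: [0.3, 0.6, -1.3]
grip_width: 0.0137
finger_force: 68.7
```

Emit:
step_arm:
  delta_pos:
    - [0, 0, 0.008]
    - [0, 0, 0.008]
    - [0, 0, 0]
    - [0, 0, 0]
  spin: [0, 0, 0, 0]

```text
time_s: 18.92
tcp_pos: [0.4096, -0.2178, 0.2126]
tcp_rot: [-180.0, 0.0, 85.1]
wrist_force: [-0.3, -1.0, -1.0]
grip_width: 0.014
finger_force: 68.7
```

```bash
cat > fz.py <<'E'
from h import *
f=[]
for i in range(6):
    env.camera('wrist'); f.append(env.get_state()['wrist_force'])
s=env.get_state(); print(np.mean(f,0).round(2),np.std(f,0).round(2),s['tcp_pos'].round(4),s['ft_torque'].round(3))
E
python3 fz.py
```

```text
[-0.02 -0.08 -1.57] [0.37 0.45 0.19] [ 0.4096 -0.2178  0.2126] [ 0.025 -0.023  0.014]
```

Emit:
step_arm:
  delta_pos:
    - [0, 0, 0.008]
    - [0, 0, 0.008]
    - [0, 0, 0]
  spin: [0, 0, 0]

```text
time_s: 19.6
tcp_pos: [0.4094, -0.2177, 0.213]
tcp_rot: [-180.0, -0.0, 85.1]
wrist_force: [-1.0, 0.7, -3.7]
grip_width: 0.014
finger_force: 68.4
```

Emit:
step_arm:
  delta_pos:
    - [0, 0, 0.008]
    - [0, 0, 0.008]
    - [0, 0, 0]
  spin: [0, 0, 0]

```text
time_s: 19.98
tcp_pos: [0.4093, -0.2177, 0.2138]
tcp_rot: [-180.0, -0.0, 85.1]
wrist_force: [-1.1, 0.1, -5.5]
grip_width: 0.0137
finger_force: 68.3
```

The collar is felt at a light pull of about 4 N. Turning anticlockwise, first to take up the slack.

Emit:
step_arm:
  delta_pos:
    - [0.0073, 0.0005, -0.003]
    - [0.0073, 0.0005, 0]
    - [0.0073, 0.0005, 0]
    - [0.0073, 0.0005, 0]
    - [0, 0, 0]
    - [0, 0, 0]
  spin: [0.0125, 0.0125, 0.0125, 0.0125, 0, 0]

```text
time_s: 20.72
tcp_pos: [0.4109, -0.2177, 0.2138]
tcp_rot: [-180.0, -0.0, 103.0]
wrist_force: [0.6, 0.5, -6.2]
grip_width: 0.014
finger_force: 68.3
```

```bash
python3 fz.py
```

```text
[-0.11  0.   -6.01] [0.55 0.81 0.43] [ 0.4109 -0.2177  0.214 ] [ 0.003  0.036 -0.03 ]
```

Emit:
step_arm:
  delta_pos:
    - [0.0063, 0.0018, -0.01]
    - [0, 0, 0]
    - [0, 0, 0]
  spin: [0.0111, 0, 0]

```text
time_s: 21.4
tcp_pos: [0.4113, -0.2177, 0.2136]
tcp_rot: [180.0, 0.0, 107.1]
wrist_force: [0.2, -0.0, -5.6]
grip_width: 0.0139
finger_force: 68.3
```

Emit:
step_arm:
  delta_pos:
    - [0.0062, 0.0021, 0]
    - [0, 0, 0]
    - [0, 0, 0]
  spin: [0.0111, 0, 0]

```text
time_s: 21.78
tcp_pos: [0.4117, -0.2176, 0.2136]
tcp_rot: [180.0, 0.0, 111.0]
wrist_force: [-0.1, 0.3, -5.4]
grip_width: 0.0143
finger_force: 68.3
```

Emit:
step_arm:
  delta_pos:
    - [0.006, 0.0026, 0]
    - [0, 0, 0]
    - [0, 0, 0]
  spin: [0.0111, 0, 0]

```text
time_s: 22.15
tcp_pos: [0.412, -0.2174, 0.2136]
tcp_rot: [180.0, 0.0, 115.0]
wrist_force: [0.2, -0.7, -5.0]
grip_width: 0.0139
finger_force: 68.3
```

Emit:
step_arm:
  delta_pos:
    - [0.0044, 0.0022, 0]
    - [0, 0, 0]
  spin: [0.0083, 0, 0]

```text
$.spin: bad value
```

Emit:
step_arm:
  delta_pos:
    - [0.0043, 0.0024, 0]
    - [0, 0, 0]
  spin: [0.0083, 0]

```text
time_s: 22.4
tcp_pos: [0.4122, -0.2173, 0.2136]
tcp_rot: [180.0, 0.0, 118.0]
wrist_force: [0.0, 0.2, -4.6]
grip_width: 0.014
finger_force: 68.3
```

Emit:
step_arm:
  delta_pos:
    - [0.0043, 0.0024, 0]
    - [0, 0, 0]
  spin: [0.0083, 0]

```text
time_s: 22.65
tcp_pos: [0.4124, -0.2172, 0.2136]
tcp_rot: [-180.0, 0.0, 121.0]
wrist_force: [0.0, 0.6, -5.3]
grip_width: 0.0141
finger_force: 68.3
```

Emit:
step_arm:
  delta_pos:
    - [0.0042, 0.0025, 0]
    - [0, 0, 0]
  spin: [0.0083, 0]

```text
time_s: 22.9
tcp_pos: [0.4126, -0.2171, 0.2136]
tcp_rot: [-180.0, 0.0, 124.0]
wrist_force: [-0.9, 0.8, -5.7]
grip_width: 0.0139
finger_force: 68.3
```

Emit:
step_arm:
  delta_pos:
    - [0.004, 0.0028, 0]
    - [0, 0, 0]
  spin: [0.0083, 0]

```text
time_s: 23.15
tcp_pos: [0.4128, -0.2169, 0.2136]
tcp_rot: [-180.0, 0.0, 126.9]
wrist_force: [0.1, 0.2, -5.8]
grip_width: 0.0142
finger_force: 68.3
```

Emit:
step_arm:
  delta_pos:
    - [0.0038, 0.0031, 0]
    - [0, 0, 0]
  spin: [0.0083, 0]

```text
time_s: 23.4
tcp_pos: [0.413, -0.2168, 0.2136]
tcp_rot: [-180.0, 0.0, 129.9]
wrist_force: [-0.1, -0.1, -5.3]
grip_width: 0.0139
finger_force: 68.3
```

Emit:
step_arm:
  delta_pos:
    - [0.0037, 0.0033, 0]
    - [0, 0, 0]
  spin: [0.0083, 0]

```text
time_s: 23.65
tcp_pos: [0.4131, -0.2166, 0.2136]
tcp_rot: [-180.0, 0.0, 132.9]
wrist_force: [-0.4, -0.2, -5.8]
grip_width: 0.0143
finger_force: 68.3
```

Emit:
step_arm:
  delta_pos:
    - [0.0036, 0.0034, 0]
    - [0, 0, 0]
  spin: [0.0083, 0]

```text
time_s: 23.9
tcp_pos: [0.4133, -0.2164, 0.2136]
tcp_rot: [-180.0, 0.0, 135.9]
wrist_force: [0.3, -0.4, -5.8]
grip_width: 0.014
finger_force: 68.3
```

Emit:
step_arm:
  delta_pos:
    - [0.0034, 0.0036, 0]
    - [0, 0, 0]
  spin: [0.0083, 0]

```text
time_s: 24.15
tcp_pos: [0.4135, -0.2163, 0.2136]
tcp_rot: [-180.0, 0.0, 138.9]
wrist_force: [0.3, 0.2, -5.0]
grip_width: 0.0141
finger_force: 68.3
```

Emit:
step_arm:
  delta_pos:
    - [0.0032, 0.0038, 0]
    - [0, 0, 0]
  spin: [0.0083, 0]

```text
time_s: 24.4
tcp_pos: [0.4137, -0.2161, 0.2136]
tcp_rot: [180.0, 0.0, 141.9]
wrist_force: [-0.6, 0.1, -6.3]
grip_width: 0.0144
finger_force: 68.3
```

```bash
python3 - <<'E'
from h import *
for n,f in(('wrist',1),('top',0)):
    w=cap(n,'r1'+n); X=pts(w,f); m=(np.hypot(X[...,0]-.409,X[...,1]+.212)<.014)&(X[...,2]>.047)&(X[...,2]<.064)
    print(n,m.sum())
    if m.sum()>8:
        print((np.percentile(X[m],[2,50,98],axis=0)*1e3).round(1).tolist())
        q=X[m][:,:2]; d=q-q.mean(0); w_,V=np.linalg.eigh(d.T@d); a=V[:,1]; print('yaw',np.degrees(np.arctan(-a[0]/a[1])),cv2.minAreaRect(q.astype(np.float32)*1e3))
E
python3 fz.py
```

```text
wrist 282
[[399.9, -219.0, 49.0], [408.7, -211.5, 54.0], [416.3, -203.6, 60.5]]
yaw 48.31434921306937 ((409.2129821777344, -211.28268432617188), (17.02583122253418, 17.37542724609375), 81.49103546142578)
top 0
[-0.   0.2 -5.4] [0.32 0.21 0.37] [ 0.4137 -0.2161  0.2136] [-0.046 -0.001  0.025]
```

Emit:
step_arm:
  delta_pos:
    - [0.003, 0.0039, 0]
    - [0, 0, 0]
  spin: [0.0083, 0]

```text
time_s: 25.05
tcp_pos: [0.4138, -0.2159, 0.2136]
tcp_rot: [-180.0, 0.0, 144.9]
wrist_force: [0.3, -0.9, -5.5]
grip_width: 0.0142
finger_force: 68.3
```

Emit:
step_arm:
  delta_pos:
    - [0.0028, 0.004, 0]
    - [0, 0, 0]
  spin: [0.0083, 0]

```text
time_s: 25.3
tcp_pos: [0.414, -0.2157, 0.2136]
tcp_rot: [-180.0, 0.0, 147.9]
wrist_force: [0.2, 0.1, -5.2]
grip_width: 0.0137
finger_force: 68.4
```

Emit:
step_arm:
  delta_pos:
    - [0.0026, 0.0042, 0]
    - [0, 0, 0]
  spin: [0.0083, 0]

```text
time_s: 25.55
tcp_pos: [0.4141, -0.2155, 0.2137]
tcp_rot: [-180.0, 0.0, 150.9]
wrist_force: [-0.6, -0.2, -5.0]
grip_width: 0.0137
finger_force: 68.4
```

Emit:
step_arm:
  delta_pos:
    - [0.0024, 0.0043, 0]
    - [0, 0, 0]
  spin: [0.0083, 0]

```text
time_s: 25.8
tcp_pos: [0.4143, -0.2154, 0.2138]
tcp_rot: [-180.0, 0.0, 153.8]
wrist_force: [-0.8, -0.6, -3.7]
grip_width: 0.0137
finger_force: 68.4
```

```bash
python3 fz.py
```

```text
[ 0.55 -0.68 -4.4 ] [0.53 0.62 0.49] [ 0.4143 -0.2153  0.2137] [-0.171 -0.032 -0.003]
```

Emit:
step_arm:
  delta_pos:
    - [0.0015, 0.003, 0]
    - [0, 0, 0]
    - [0, 0, 0]
  spin: [0.0056, 0, 0]

```text
time_s: 26.48
tcp_pos: [0.4146, -0.2152, 0.2143]
tcp_rot: [-180.0, 0.1, 156.0]
wrist_force: [-0.2, 0.4, -2.1]
grip_width: 0.0142
finger_force: 68.9
```

```bash
python3 fz.py
```

```text
[-0.52  0.36 -1.37] [0.46 0.26 0.35] [ 0.4143 -0.2151  0.2137] [-0.051 -0.009  0.014]
```

The force has dropped to the pin's own weight, so it has come free. Lifting gently, with a check.

Emit:
step_arm:
  delta_pos:
    - [0, 0, 0.015]
    - [0, 0, 0.015]
    - [0, 0, 0]
  spin: [0, 0, 0]

```text
time_s: 27.15
tcp_pos: [0.4143, -0.2151, 0.2152]
tcp_rot: [-180.0, 0.0, 156.0]
wrist_force: [-0.2, 0.2, -1.3]
grip_width: 0.0139
finger_force: 68.9
```

Emit:
step_arm:
  delta_pos:
    - [0, 0, 0.015]
    - [0, 0, 0.015]
    - [0, 0, 0]
  spin: [0, 0, 0]

```text
time_s: 27.52
tcp_pos: [0.4143, -0.2151, 0.2167]
tcp_rot: [-180.0, 0.0, 156.0]
wrist_force: [-0.0, -0.2, -0.3]
grip_width: 0.014
finger_force: 68.9
```

Emit:
step_arm:
  delta_pos:
    - [0, 0, 0.03]
    - [0, 0, 0.03]
    - [0, 0, 0.03]
    - [0, 0, 0.03]
    - [0, 0, 0.03]
    - [0, 0, 0.03]
    - [0, 0, 0]
  spin: [0, 0, 0, 0, 0, 0, 0]

```text
time_s: 28.4
tcp_pos: [0.4143, -0.2151, 0.2258]
tcp_rot: [-180.0, 0.0, 156.0]
wrist_force: [0.5, -0.2, -1.4]
grip_width: 0.014
finger_force: 68.9
```

```bash
python3 fz.py
```

```text
[ 0.53 -0.29 -1.32] [0.45 0.42 0.37] [ 0.4143 -0.2151  0.2255] [-0.057 -0.023  0.061]
```

Emit:
step_arm:
  delta_pos:
    - [0, 0, 0.06]
    - [0, 0, 0.12]
    - [0, 0, 0.16]
    - [0, 0, 0.16]
    - [0, 0, 0.16]
    - [0, 0, 0.16]
    - [0, 0, 0.16]
    - [0, 0, 0.16]
    - [0, 0, 0.16]
    - [0, 0, 0.16]
    - [0, 0, 0.16]
    - [0, 0, 0.16]
  spin: [0, 0, 0, 0, 0, 0, 0, 0, 0, 0, 0, 0]

```text
time_s: 30.2
tcp_pos: [0.4143, -0.2151, 0.3151]
tcp_rot: [180.0, -0.0, 156.0]
wrist_force: [-0.2, -0.2, -0.7]
grip_width: 0.0141
finger_force: 68.9
```

Emit:
step_arm:
  delta_pos:
    - [0, 0, 0.16]
    - [0, 0, 0.16]
    - [0, 0, 0.16]
    - [0, 0, 0.06]
    - [0, 0, 0]
    - [0, 0, 0]
  spin: [0, 0, 0, 0, 0, 0]

```text
time_s: 30.95
tcp_pos: [0.4141, -0.215, 0.3411]
tcp_rot: [180.0, -0.0, 156.0]
wrist_force: [-1.1, -0.5, -1.2]
grip_width: 0.0138
finger_force: 68.9
```

```bash
python3 - <<'E'
from h import *
w=cap('wrist','p1'); b=cap('side','ps1'); a=cap('top','pt1'); s=env.get_state(); t=s['tcp_pos']; print(t,s['tcp_rot'],s['wrist_force'])
for n,c,f in(('w',w,1),('s',b,0),('t',a,0)):
    X=pts(c,f); q=(X-t)*1e3; print(n,holes(c,f)[0])
    for lo,hi,k in((-66,-58,'flange'),(-140,-75,'shank'),(-162,-150,'bar'),(-180,-172,'headtop'),(-205,-180,'below')):
        m=(c['range_z']>.02)&(q[...,2]>=lo)&(q[...,2]<hi)&(abs(q[...,0])<30)&(abs(q[...,1])<35)
        if m.sum()>3: print(n,k,m.sum(),(np.percentile(X[m],[2,50,98],axis=0)*1e3).round(1).tolist(),cv2.minAreaRect(X[m][:,:2].astype(np.float32)*1e3))
i=w['color'][:,:,::-1]
cv2.imwrite('pics/p1v.png',cv2.resize(i[60:320,130:430],None,fx=2.3,fy=2.3,interpolation=2))
E
```

```text
[ 0.41416226 -0.21501814  0.34119038] [ 1.79994688e+02 -3.66923985e-02  1.55959703e+02] [-0.58028088 -0.21379761 -2.35562326]
w []
w flange 1546 [[391.4, -229.9, 276.6], [403.5, -207.6, 278.6], [425.4, -193.6, 280.2]] ((408.73895263671875, -212.08250427246094), (34.05213928222656, 30.341445922851562), 67.72181701660156)
w shank 84 [[400.8, -219.5, 202.0], [401.4, -217.4, 225.6], [404.3, -216.2, 242.8]] ((402.4029846191406, -217.43898010253906), (4.761075019836426, 2.511758327484131), 36.74885177612305)
w bar 239 [[400.8, -218.9, 179.5], [408.6, -211.3, 181.7], [416.5, -204.0, 187.4]] ((408.87738037109375, -211.27252197265625), (17.75310707092285, 16.97681999206543), 6.264774799346924)
w headtop 957 [[390.4, -229.9, 163.4], [404.4, -209.1, 165.6], [427.0, -193.6, 167.2]] ((408.7757263183594, -211.81179809570312), (39.303009033203125, 38.95647430419922), 20.486488342285156)
s [(array([ 0.4922, -0.2225]), np.float64(0.0169), np.float64(0.0007))]
s flange 134 [[392.7, -233.6, 275.5], [416.6, -220.9, 278.3], [428.0, -197.2, 282.5]] ((410.6720275878906, -214.86497497558594), (33.3786964416
[... 280 characters left out ...]
, 181.5], [419.1, -207.2, 187.7]] ((411.39471435546875, -215.5176239013672), (16.84380531311035, 19.004980087280273), 5.322005748748779)
s headtop 152 [[392.7, -233.9, 161.9], [415.7, -220.6, 165.0], [429.6, -197.3, 168.3]] ((411.8398132324219, -216.41360473632812), (37.941917419433594, 35.53076934814453), 43.94975662231445)
s below 11 [[417.8, -224.0, 142.6], [421.4, -220.4, 148.0], [428.7, -199.8, 161.0]] ((424.291259765625, -211.8696746826172), (25.41434669494629, 11.120068550109863), 83.76876068115234)
t []
t headtop 5 [[395.8, -229.8, 163.3], [399.9, -228.2, 167.2], [403.3, -224.9, 168.9]] ((399.46124267578125, -227.583984375), (0.6522102355957031, 9.442851066589355), 56.64905548095703)
```

View pics/p1v.png

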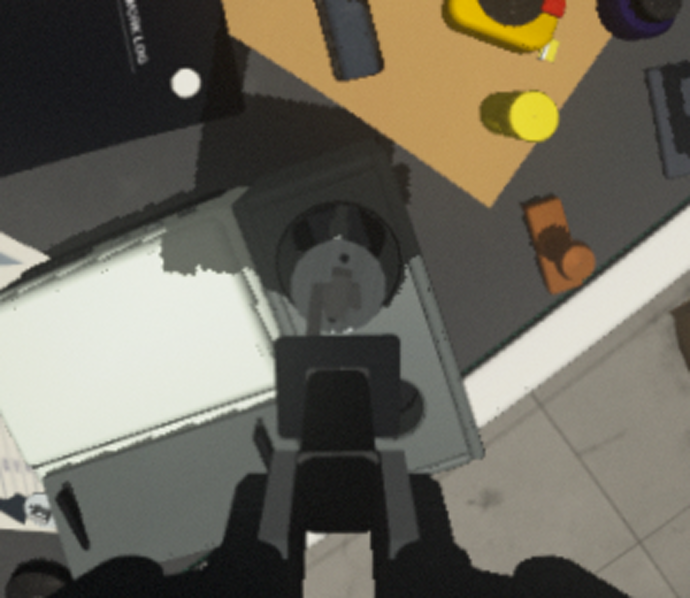

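The pin hangs level on the hook: in the crop its head is at (340,285), with the well beyond the flange at (410,405). I'll carry it over the well, turning the hook back on the way.

Emit:
step_arm:
  delta_pos:
    - [0.06, -0.007, 0]
    - [0.12, -0.013, 0]
    - [0.13, -0.014, 0]
    - [0.13, -0.014, 0]
    - [0.13, -0.014, 0]
    - [0.13, -0.014, 0]
    - [0.13, -0.014, 0]
    - [0.13, -0.014, 0]
    - [0.13, -0.014, 0]
    - [0.13, -0.014, 0]
    - [0.13, -0.015, 0]
    - [0.12, -0.013, 0]
  spin: [-0.009, -0.016, -0.017, -0.017, -0.017, -0.017, -0.017, -0.017, -0.017, -0.017, -0.017, -0.017]

```text
time_s: 32.6
tcp_pos: [0.4879, -0.2231, 0.3412]
tcp_rot: [-180.0, -0.0, 85.6]
wrist_force: [0.4, 0.1, -0.5]
grip_width: 0.014
finger_force: 68.9
```

Emit:
step_arm:
  delta_pos:
    - [0.024, -0.006, 0]
    - [0, 0, 0]
    - [0, 0, 0]
    - [0, 0, 0]
    - [0, 0, 0]
  spin: [-0.0006, 0, 0, 0, 0]

```text
time_s: 33.22
tcp_pos: [0.4889, -0.2234, 0.3416]
tcp_rot: [180.0, 0.0, 85.6]
wrist_force: [-0.3, 0.0, -1.4]
grip_width: 0.014
finger_force: 68.8
```

```bash
cat > pin.py <<'E'
from h import *
import sys
w=cap('wrist',sys.argv[1]+'w'); b=cap('side',sys.argv[1]+'s'); s=env.get_state(); t=s['tcp_pos']; print(t.round(4),s['tcp_rot'].round(2),s['wrist_force'].round(2))
for n,c,f in(('w',w,1),('s',b,0)):
    X=pts(c,f); q=(X-t)*1e3; print(n,holes(c,f)[0])
    for lo,hi,k in((-66,-58,'flange'),(-162,-150,'bar'),(-180,-171,'headtop')):
        m=(c['range_z']>.02)&(q[...,2]>=lo)&(q[...,2]<hi)&(abs(q[...,0])<30)&(abs(q[...,1])<35)
        if m.sum()>3: print(n,k,m.sum(),(np.percentile(X[m],[2,50,98],axis=0)*1e3).round(1).tolist(),cv2.minAreaRect(X[m][:,:2].astype(np.float32)*1e3))
E
python3 pin.py q1
```

```text
[ 0.4889 -0.2234  0.3416] [180.     0.    85.55] [-0.8  -0.49 -1.7 ]
w [(array([ 0.4105, -0.2107]), np.float64(0.0278), np.float64(0.0005))]
w flange 1537 [[472.0, -230.2, 277.1], [489.3, -210.6, 279.1], [505.1, -202.3, 280.7]] ((488.415771484375, -216.99765014648438), (29.621776580810547, 33.92527389526367), 86.77750396728516)
w bar 234 [[480.1, -225.4, 180.0], [489.3, -216.7, 182.3], [496.5, -208.8, 186.6]] ((489.1841125488281, -217.1419219970703), (16.859018325805664, 17.867719650268555), 23.66826057434082)
w headtop 962 [[470.3, -235.1, 163.8], [490.7, -212.7, 166.2], [506.9, -198.3, 167.7]] ((488.67413330078125, -216.9355010986328), (38.86222457885742, 38.98676681518555), 39.99633026123047)
s [(array([ 0.4124, -0.216 ]), np.float64(0.0281), np.float64(0.0008))]
s flange 141 [[474.4, -235.3, 275.9], [498.1, -226.9, 278.3], [506.4, -206.2, 282.9]] ((490.0140686035156, -220.155029296875), (30.604585647583008, 34.03714370727539), 86.4376220703125)
s bar 50 [[480.6, -228.2, 180.1], [489.3, -221.0, 181.8], [498.2, -212.8, 189.9]] ((489.31134033203125, -221.28793334960938), (19.351974487304688, 14.812341690063477), 30.321945190429688)
s headtop 177 [[472.5, -238.6, 162.3], [494.9, -224.9, 165.6], [508.7, -201.9, 168.8]] ((490.6191101074219, -221.0988006591797), (38.2469482421875, 37.781368255615234), 47.439212799072266)
```

Emit:
step_arm:
  delta_pos:
    - [0.024, -0.012, -0.08]
    - [0, 0, -0.1]
    - [0, 0, -0.1]
    - [0, 0, -0.08]
    - [0, 0, -0.05]
    - [0, 0, -0.05]
    - [0, 0, -0.05]
    - [0, 0, -0.05]
    - [0, 0, -0.05]
    - [0, 0, -0.05]
    - [0, 0, 0]
  spin: [0, 0, 0, 0, 0, 0, 0, 0, 0, 0, 0]

```text
time_s: 34.7
tcp_pos: [0.4901, -0.2239, 0.3082]
tcp_rot: [-180.0, -0.0, 85.5]
wrist_force: [-0.2, -0.9, -2.2]
grip_width: 0.0138
finger_force: 68.8
```

```bash
python3 pin.py q2; python3 fz.py
```

```text
[ 0.4902 -0.224   0.3086] [180.     0.    85.54] [-0.05  0.4  -0.87]
w [(array([ 0.4106, -0.2107]), np.float64(0.0277), np.float64(0.0005))]
w flange 1551 [[473.2, -230.6, 243.7], [490.7, -211.0, 245.7], [506.3, -202.8, 247.6]] ((489.6510925292969, -217.23678588867188), (29.798381805419922, 34.04111862182617), 86.51347351074219)
w bar 225 [[480.7, -225.9, 147.1], [490.1, -216.9, 148.9], [497.5, -209.2, 154.5]] ((490.2738342285156, -217.53475952148438), (16.685375213623047, 17.745466232299805), 20.089082717895508)
w headtop 954 [[471.4, -235.5, 130.4], [491.7, -213.2, 132.7], [507.8, -198.8, 134.4]] ((489.64630126953125, -217.4691619873047), (38.93086242675781, 39.04222106933594), 39.484275817871094)
s [(array([ 0.4124, -0.2158]), np.float64(0.0282), np.float64(0.0009))]
s flange 135 [[475.5, -235.9, 243.0], [498.6, -227.3, 245.2], [508.2, -207.6, 250.1]] ((491.8420715332031, -221.12960815429688), (30.704654693603516, 33.75693893432617), 84.13793182373047)
s bar 43 [[482.1, -229.4, 146.7], [491.4, -220.7, 149.0], [500.4, -214.0, 156.6]] ((491.1539611816406, -221.37567138671875), (15.581146240234375, 17.046079635620117), 69.33106994628906)
s headtop 164 [[473.1, -239.9, 129.3], [496.2, -225.2, 132.0], [509.9, -204.0, 135.6]] ((491.80328369140625, -221.33499145507812), (37.897300720214844, 37.96229553222656), 62.775604248046875)
[ 0.16  0.01 -1.25] [0.48 0.32 0.2 ] [ 0.4902 -0.224   0.3087] [0.008 0.036 0.022]
```

Emit:
step_arm:
  delta_pos:
    - [0, 0, -0.06]
    - [0, 0, -0.05]
    - [0, 0, -0.04]
    - [0, 0, -0.03]
    - [0, 0, -0.02]
    - [0, 0, -0.02]
    - [0, 0, -0.02]
    - [0, 0, -0.02]
    - [0, 0, -0.02]
    - [0, 0, 0]
    - [0, 0, 0]
  spin: [0, 0, 0, 0, 0, 0, 0, 0, 0, 0, 0]

```text
time_s: 36.48
tcp_pos: [0.4902, -0.224, 0.2946]
tcp_rot: [-180.0, 0.0, 85.5]
wrist_force: [-0.5, 0.1, -0.7]
grip_width: 0.0145
finger_force: 68.9
```

```bash
python3 - <<'E'
from h import *
w=cap('wrist','q3'); X=pts(w,1); s=env.get_state(); print(s['tcp_pos'],s['wrist_force'])
m=np.hypot(X[...,0]-.4897,X[...,1]+.217)<.025
for a,b in((.112,.1185),(.1185,.126),(.126,.133),(.133,.138),(.138,.142),(.142,.15)):
    k=m&(X[...,2]>a)&(X[...,2]<b); print(a,k.sum(),(np.percentile(X[k],[2,50,98],axis=0)*1e3).round(1).tolist() if k.sum() else '', cv2.minAreaRect(X[k][:,:2].astype(np.float32)*1e3) if k.sum()>3 else '')
E
python3 fz.py
```

```text
[ 0.4901897  -0.22401317  0.29461405] [ 0.57860899  0.10870572 -1.94669075]
0.112 650 [[466.0, -238.2, 115.6], [491.2, -207.1, 117.0], [513.4, -193.1, 118.3]] ((490.09954833984375, -215.51708984375), (46.6787109375, 49.214481353759766), 83.23556518554688)
0.1185 969 [[471.5, -235.8, 120.1], [492.2, -213.4, 122.0], [508.1, -199.1, 123.8]] ((490.3677062988281, -217.76559448242188), (39.26834487915039, 47.43899917602539), 76.81497955322266)
0.126 61 [[480.8, -222.8, 127.2], [487.0, -214.6, 131.5], [496.8, -208.8, 132.9]] ((490.0671691894531, -216.2724151611328), (16.415802001953125, 15.165287971496582), 24.58349609375)
0.133 142 [[481.5, -225.6, 133.5], [491.3, -217.0, 137.1], [497.8, -209.0, 138.0]] ((490.75048828125, -217.5335235595703), (16.120874404907227, 17.967058181762695), 24.017257690429688)
0.138 90 [[481.6, -226.0, 138.0], [488.8, -217.7, 138.5], [495.2, -209.4, 140.8]] ((486.4839172363281, -217.2845001220703), (16.943294525146484, 14.692079544067383), 76.6098403930664)
0.142 15 [[480.2, -215.8, 142.2], [482.9, -212.8, 147.3], [483.7, -212.4, 149.6]] ((482.5586853027344, -213.58570861816406), (2.1157634258270264, 4.658716201782227), 46.52872085571289)
[ 0.01 -0.03 -0.66] [0.4  0.49 0.63] [ 0.4902 -0.224   0.2946] [-0.03  -0.011  0.001]
```

The pin is seated, with its head top at 0.122–0.123, and the hook is unloaded. I'll lower slightly so the lip clears the bar, then back out.

Emit:
step_arm:
  delta_pos:
    - [0, 0, -0.03]
    - [0, 0, -0.03]
    - [0, 0, 0]
    - [-0.03, 0.0023, 0]
    - [-0.03, 0.0023, 0]
    - [-0.04, 0.0031, 0]
    - [-0.04, 0.0031, 0]
    - [0, 0, 0]
  spin: [0, 0, 0, 0, 0, 0, 0, 0]

```text
time_s: 37.83
tcp_pos: [0.483, -0.2234, 0.2916]
tcp_rot: [180.0, 0.0, 85.5]
wrist_force: [0.4, 0.7, -0.4]
grip_width: 0.0142
finger_force: 68.9
```

```bash
python3 - <<'E'
from h import *
w=cap('wrist','q4'); X=pts(w,1); s=env.get_state(); print(s['tcp_pos'],s['wrist_force'])
m=np.hypot(X[...,0]-.4897,X[...,1]+.217)<.025
for a,b in((.1195,.126),(.126,.130),(.130,.1355),(.1355,.142)):
    k=m&(X[...,2]>a)&(X[...,2]<b); print(a,k.sum(),(np.percentile(X[k],[2,50,98],axis=0)*1e3).round(1).tolist() if k.sum() else '', cv2.minAreaRect(X[k][:,:2].astype(np.float32)*1e3) if k.sum()>3 else '')
E
```

```text
[ 0.48311451 -0.22347378  0.29161346] [-0.53798725  0.2783522  -0.10088599]
0.1195 955 [[473.6, -235.4, 120.5], [494.2, -213.2, 122.0], [508.2, -199.5, 123.7]] ((490.23944091796875, -217.33837890625), (37.914127349853516, 38.604591369628906), 85.71609497070312)
0.126 120 [[474.7, -221.6, 126.7], [481.6, -216.1, 129.1], [493.4, -209.1, 129.9]] ((484.9790344238281, -216.0876007080078), (23.092147827148438, 13.055140495300293), 13.184386253356934)
0.13 37 [[473.3, -221.7, 130.0], [482.4, -212.3, 130.9], [494.8, -208.6, 134.7]] ((485.0829162597656, -215.96200561523438), (22.433557510375977, 12.939441680908203), 13.174386024475098)
0.1355 189 [[474.5, -226.2, 136.3], [489.7, -216.9, 138.1], [494.9, -209.3, 139.5]] ((485.580322265625, -218.4059295654297), (22.167333602905273, 17.617280960083008), 12.045884132385254)
```

Emit:
step_arm:
  delta_pos:
    - [-0.04, 0.0031, 0]
    - [-0.04, 0.0031, 0]
    - [-0.04, 0.0031, 0]
    - [-0.04, 0.0031, 0]
    - [-0.06, 0.0047, 0]
    - [-0.06, 0.0047, 0]
    - [0, 0, 0]
    - [0, 0, 0]
  spin: [0, 0, 0, 0, 0, 0, 0, 0]

```text
time_s: 38.88
tcp_pos: [0.4692, -0.2224, 0.2916]
tcp_rot: [180.0, 0.0, 85.5]
wrist_force: [-0.0, 0.3, -1.3]
grip_width: 0.0143
finger_force: 68.9
```

```bash
python3 - <<'E'
from h import *
w=cap('wrist','q5'); X=pts(w,1); s=env.get_state(); print(s['tcp_pos'],s['wrist_force'])
m=np.hypot(X[...,0]-.4897,X[...,1]+.217)<.025
for a,b in((.1195,.126),(.126,.1355),(.1355,.142)):
    k=m&(X[...,2]>a)&(X[...,2]<b); print(a,k.sum(),(np.percentile(X[k],[2,50,98],axis=0)*1e3).round(1).tolist() if k.sum() else '', cv2.minAreaRect(X[k][:,:2].astype(np.float32)*1e3) if k.sum()>3 else '')
b=cap('side','q5s'); P=pts(b); 
for n,Z in(('w',X),('s',P)):
    k=(Z[...,2]>.124)&(Z[...,2]<.135)&(np.hypot(Z[...,0]-.468,Z[...,1]+.218)<.014); print(n,'prong',k.sum(),(np.percentile(Z[k],[2,50,98],axis=0)*1e3).round(1).tolist() if k.sum() else '')
i=w['color'][:,:,::-1]
cv2.imwrite('pics/q5v.png',cv2.resize(i[100:280,180:380],None,fx=3,fy=3,interpolation=2))
E
```

```text
[ 0.46922001 -0.22236469  0.29160747] [0.01994589 0.31790697 0.12967341]
0.1195 1068 [[473.6, -235.2, 120.4], [490.8, -215.4, 122.0], [507.9, -199.3, 123.7]] ((490.22955322265625, -217.31199645996094), (38.778221130371094, 39.1872673034668), 78.82749938964844)
0.126 178 [[465.3, -222.2, 127.4], [472.3, -215.3, 129.4], [494.4, -208.6, 134.5]] ((480.7638854980469, -217.108154296875), (31.53963279724121, 15.456334114074707), 6.392515659332275)
0.1355 179 [[484.8, -226.1, 136.5], [489.8, -217.4, 137.9], [494.8, -209.2, 139.2]] ((489.955322265625, -217.70729064941406), (17.934947967529297, 8.013753890991211), 74.8128662109375)
w prong 194 [[459.8, -220.9, 127.6], [469.4, -215.5, 129.3], [476.8, -210.9, 134.1]]
s prong 38 [[462.8, -224.6, 124.7], [469.9, -220.6, 128.7], [478.5, -213.9, 134.5]]
```

View pics/q5v.png

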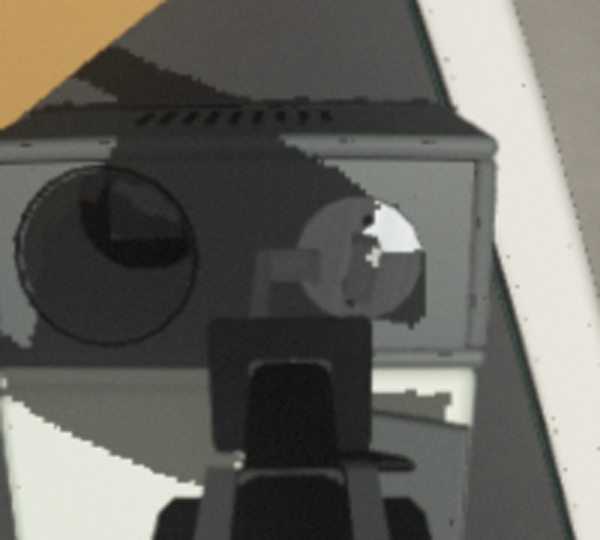

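The crop shows the prong (290,268) clear of the loop (360,268), and the pin's head covering the well. Now the hook goes back to its stand.

Emit:
step_arm:
  delta_pos:
    - [0, 0, 0.235]
    - [0, 0, 0.235]
    - [0, 0, 0.235]
    - [0, 0, 0.235]
  spin: [0, 0, 0, 0]

```text
time_s: 39.48
tcp_pos: [0.4693, -0.2224, 0.3399]
tcp_rot: [180.0, 0.0, 85.5]
wrist_force: [-0.3, -0.8, -0.6]
grip_width: 0.014
finger_force: 68.9
```

Emit:
step_arm:
  delta_pos:
    - [-0.085, 0.508, 0]
    - [-0.085, 0.508, 0]
    - [-0.085, 0.508, 0]
    - [-0.085, 0.508, 0]
    - [-0.085, 0.508, 0]
    - [-0.085, 0.508, 0]
    - [-0.085, 0.508, 0]
    - [-0.085, 0.508, 0]
    - [-0.085, 0.508, 0]
    - [-0.085, 0.508, 0]
    - [0, 0, 0]
    - [0, 0, 0]
  spin: [-0.00242, -0.00242, -0.00242, -0.00242, -0.00242, -0.00242, -0.00242, -0.00242, -0.00242, -0.00242, 0, 0]

```text
time_s: 40.98
tcp_pos: [0.4268, 0.0313, 0.339]
tcp_rot: [180.0, 0.0, 76.8]
wrist_force: [1.6, -0.2, -0.4]
grip_width: 0.0138
finger_force: 68.8
```

```bash
python3 - <<'E'
from h import *
s=env.get_state(); t=s['tcp_pos']; print(t,s['tcp_rot'])
for n,f,old in(('wrist',1,'w4'),('side',0,'s4')):
    for c in (cap(n,'z'+n),load(old)):
        X=pts(c,f); q=(X-t)*1e3
        for lo,hi in((-66,-58),(-172,-158)):
            m=(q[...,2]>lo)&(q[...,2]<hi)&(abs(q[...,0])<30)&(abs(q[...,1])<30)
            print(n,lo,m.sum(),cv2.minAreaRect(X[m][:,:2].astype(np.float32)*1e3))
E
```

```text
[0.42679886 0.03126225 0.33896494] [1.79966718e+02 2.10357415e-02 7.68409164e+01]
wrist -66 1547 ((427.19091796875, 37.79889678955078), (29.49231719970703, 34.02696228027344), 77.98838806152344)
wrist -172 180 ((425.9416809082031, 37.764984130859375), (9.828725814819336, 18.23716926574707), 76.97443389892578)
wrist -66 1545 ((426.4501953125, 37.99422836303711), (29.93058967590332, 33.97651672363281), 78.45743560791016)
wrist -172 196 ((425.65814208984375, 37.98133087158203), (10.049635887145996, 18.8618221282959), 77.67992401123047)
side -66 109 ((428.9454650878906, 33.52275085449219), (30.390628814697266, 35.19406509399414), 79.7782211303711)
side -172 35 ((428.1229248046875, 34.60018539428711), (10.61927604675293, 19.392215728759766), 80.03339385986328)
side -66 92 ((427.6778259277344, 33.955116271972656), (29.584789276123047, 34.620357513427734), 77.65613555908203)
side -172 39 ((427.4083251953125, 34.404232025146484), (10.572937965393066, 18.622554779052734), 74.05868530273438)
```

Emit:
step_arm:
  delta_pos:
    - [-0.008, 0.004, -0.3]
    - [0, 0, -0.4]
    - [0, 0, -0.35]
    - [0, 0, -0.1]
    - [0, 0, -0.1]
    - [0, 0, -0.1]
    - [0, 0, -0.1]
    - [0, 0, 0]
  spin: [0, 0, 0, 0, 0, 0, 0, 0]

```text
time_s: 42.08
tcp_pos: [0.4261, 0.0319, 0.2658]
tcp_rot: [-180.0, 0.0, 76.8]
wrist_force: [0.3, 0.1, -1.0]
grip_width: 0.0138
finger_force: 68.9
```

Emit:
step_arm:
  delta_pos:
    - [0, 0, -0.3]
    - [0, 0, -0.3]
    - [0, 0, -0.3]
    - [0, 0, -0.3]
    - [0, 0, -0.3]
    - [0, 0, -0.1]
    - [0, 0, -0.06]
    - [0, 0, -0.04]
    - [0, 0, -0.02]
    - [0, 0, 0]
    - [0, 0, 0]
  spin: [0, 0, 0, 0, 0, 0, 0, 0, 0, 0, 0]

```text
time_s: 43.45
tcp_pos: [0.4264, 0.0318, 0.1803]
tcp_rot: [180.0, -0.0, 76.8]
wrist_force: [0.4, -0.0, -0.9]
grip_width: 0.014
finger_force: 68.9
```

Emit:
step_arm:
  delta_pos:
    - [0, 0, -0.02]
    - [0, 0, -0.014]
    - [0, 0, 0]
    - [0, 0, 0]
  spin: [0, 0, 0, 0]

```text
time_s: 43.95
tcp_pos: [0.4263, 0.0319, 0.1785]
tcp_rot: [180.0, -0.0, 76.8]
wrist_force: [-0.6, -0.4, 0.2]
grip_width: 0.014
finger_force: 69.1
```

Emit:
step_arm:
  delta_pos:
    - [0, 0, 0]
    - [0, 0, 0]
    - [0, 0, 0]
    - [0, 0, 0]
    - [0, 0, 0]
  spin: [0, 0, 0, 0, 0]
  jaw: 0.3

```text
time_s: 44.58
tcp_pos: [0.4263, 0.0318, 0.1784]
tcp_rot: [180.0, 0.0, 76.8]
wrist_force: [-0.3, -0.5, 0.5]
grip_width: 0.0253
finger_force: 0.0
```

Emit:
step_arm:
  delta_pos:
    - [0, 0, 0.1]
    - [0, 0, 0.2]
    - [0, 0, 0.4]
    - [0, 0, 0.6]
    - [0, 0, 0.6]
    - [0, 0, 0.6]
    - [0, -0.5, 0.4]
    - [0, -0.8, 0]
    - [0, -0.8, 0]
    - [0, 0, 0]
    - [0, 0, 0]
  spin: [0, 0, 0, 0, 0, 0, 0, 0, 0, 0, 0]

```text
time_s: 45.95
tcp_pos: [0.4263, -0.0729, 0.3238]
tcp_rot: [180.0, -0.0, 76.8]
wrist_force: [0.8, -0.5, 0.5]
grip_width: 0.0256
finger_force: 0.0
```

```bash
python3 - <<'E'
from h import *
c=cap('wrist','f'); a=cap('top','ft'); b=cap('side','fs')
print(env.get_state()['tcp_pos'])
for n,k,f in(('w',c,1),('t',a,0),('s',b,0)):
    for lo,hi,box,nm in((.168,.185,(.40,.46,.01,.06),'handle'),(.114,.1195,(.40,.46,.01,.065),'flange'),(.1195,.126,(.46,.52,-.24,-.19),'head')):
        p,m=above(k,f,lo,hi,box)
        if len(p)>3: print(n,nm,len(p),p.mean(0).round(4),cv2.minAreaRect(p[:,:2].astype(np.float32)*1e3))
    for nm,box in(('stamp',(.43,.51,-.14,-.06)),('glue',(.35,.41,-.13,-.06))):
        p,m=above(k,f,.03,.1,box); 
        q,_=above(load({'w':'w1','t':'t0','s':'s0'}[n]),f,.03,.1,box)
        if len(p)>3: print(n,nm,p.mean(0).round(3),q.mean(0).round(3))
E
```

```text
[ 0.42633094 -0.07232259  0.32357888]
w handle 377 [0.427  0.0374 0.1751] ((426.6905517578125, 37.649932861328125), (16.376718521118164, 16.944786071777344), 78.09475708007812)
w flange 506 [0.4293 0.0339 0.116 ] ((433.47259521484375, 36.219730377197266), (29.64799690246582, 48.5489501953125), 77.9322509765625)
w head 568 [ 0.4893 -0.2146  0.1219] ((490.28936767578125, -216.75680541992188), (39.46015167236328, 37.79132080078125), 0.015648910775780678)
w stamp [ 0.474 -0.089  0.061] [ 0.474 -0.093  0.061]
w glue [ 0.385 -0.087  0.075] [ 0.386 -0.094  0.072]
t head 333 [ 0.4895 -0.217   0.1226] ((490.0513000488281, -214.3177947998047), (48.210243225097656, 59.83007049560547), 89.74950408935547)
t stamp [ 0.474 -0.091  0.061] [ 0.474 -0.091  0.061]
t glue [ 0.382 -0.092  0.076] [ 0.382 -0.091  0.076]
s handle 49 [0.4294 0.0333 0.1738] ((428.1656494140625, 34.4166374206543), (16.46453285217285, 18.41570281982422), 71.9947509765625)
s flange 64 [0.4316 0.0292 0.1158] ((430.495849609375, 33.80374526977539), (35.1126823425293, 35.101661682128906), 60.648712158203125)
s head 165 [ 0.4934 -0.2221  0.1217] ((491.88409423828125, -215.4164581298828), (48.573219299316406, 50.43801498413086), 83.04553985595703)
s stamp [ 0.478 -0.097  0.056] [ 0.478 -0.096  0.056]
s glue [ 0.39  -0.099  0.067] [ 0.39  -0.098  0.067]
```

The hook stands in its stand as before, the pin's head lies flat over the well, and the glue stick and stamp haven't moved. Handing in.

```bash
python3 -c "
from workcell import env
print(env.sign_off())"
```

```text
the job is handed in; nothing more can be done
None
```

The transit pin is unlocked and standing in the parking well with its head flat on the rim, the hook is back in its stand, and the job is handed in at about 46 s of the 72 s allowed; the hand-in returned no verdict.

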